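Refill the moisture-disc canister to its mark

ROBOT

A 7-joint arm with a two-finger parallel gripper is mounted at the origin on the work surface. World frame = base frame: x ahead of the robot, y to its left, z up, the work surface at z = 0. Lengths are in m, angles in rad, forces in N, time in s.
With the tool pointing down it reaches from about 0.425 to 0.825 m from the base axis. Payload 3.6 kg.
Tool frame: the origin (TCP) lies midway between the tips of the shut fingers; the grasp point (between the pads) lies 19 mm behind it; y points along the fingers, z is the direction in which the jaws open and shut, and the axes are right-handed (so a half turn about y gives the same grasp; the last joint's range is limited). The gripper opens to 93 mm and grips with 3 to 60 N. Pads are 15 mm wide; open, the fingers measure 128 mm over their backs; the gripper's body (75 mm by 188 mm) begins 65 mm behind the grasp point.
Start: joints at [-1.306, 0.615, -0.013, 1.423, 0.008, 1.103, -0.04], TCP at [0.186, 0.623, 0.219] pointing down, gripper open.
Joint ranges: [-3.12, 3.12], [-0.3, 2.06], [-1.34, 1.32], [0.26, 2.42], [-1.36, 4.5], [0.01, 1.98], [-2.84, 2.84]. Speed limits (rad/s): [2.79, 2.79, 3.14, 3.14, 3.14, 3.14, 3.14].

INTERFACE

Orientations are given as a 3x3 rotation matrix whose columns are the frame's x, y, z axes.
In Python, from bench import * gives the robot as it stands.
- The arm moves only by the shell command python3 -m inch 'ROWS' [FORCE]. ROWS is a JSON object of lists of equal length, an entry for each row: "xyz": the shift along the tool's x, y, z in cm, a list of three; "rot": the turn, a rotation vector about the tool's x, y, z in rad, a list of three; "claw": the gripper command: -1 is shut, 1 is fully open, values between are in proportion. In form: {"xyz": [[x, y, z], ...], "rot": [[rx, ry, rz], ...], "claw": [claw, ...]}. A call has 1 to 10 rows; each row is the pose to reach, as a shift and turn from the pose measured when the call began, along the tool's axes at that moment; what a row does not reach only later rows make up. A row lasts 1/10 s, in which the tool goes at most 50 mm and 8.59 degrees, less where a joint would pass 70% of its speed; a pose out of reach is approached as far as the arm can. A call with a gripper value outside its range is refused whole. The fingers move at their own pace and stop on an object; FORCE is the grip in N (left out, the last holds). Time passes only in rows, so rows that repeat a pose let the fingers close. It gives the time, the measured TCP pose, the force and the opening at its end, in the units of the state.
- get_obs(): the state, without advancing time (a new reading comes with each control period).
- read_camera(name): name is "scene" or "top"; returns a dict with "pixels" (384x512x3 uint8, red, green, blue), "mtx" (3x3 intrinsics, pixels), "extrinsics" (4x4, takes a point from camera to world coordinates). Camera axes: x right, y down, z forward; pixel columns grow to the right and rows downward; lengths in m; the calibration is good to about 2 mm. A picture is of the moment at which its call begins. There is no depth.
- finish_job(): hands the job in, once; it reports no verdict.
The state is a dict: "t": time; "joint_pos": joint angles; "joint_velocities": joint speeds; "effort": joint torques, N m; "eef_pos": TCP position; "tool_rot": TCP orientation; "contact_force": force on the tool from outside, world axes, zero at the start; "wrist_torque": the same for the moment, N m; "grip_width": finger opening in m.
Only numpy, scipy, OpenCV 4.12 (cv2) and the standard library are available. Lean on these libraries where they do the work, as an engineer would, in place of code of your own. Each camera call takes 0.05 s, during which the arm holds its last target.

TASK

Top up the clear canister with dried terracotta discs: lift the sprung clamp arm until it stays open by itself, take off the cap and set it down on the shelf, then drop discs flat into the tube one by one until the top of the stack reaches the black line (or just passes it, if it falls between two discs), with no disc more than that needs. Then put the cap back squarely on the tube and close the clamp arm onto it; leave the spare discs lying on the shelf, and do not disturb the stopper, ramekin or bowl.

Things in the scene. Friction and masses are not known exactly. Their poses are not given: they have to be found in the camera images.
- stand: fixed stand: plywood board 205 x 90 x 12 mm carrying an upright clear plastic tube and, behind it, an aluminium post with a sprung clamp arm. Origin on the shelf surface, exactly below the tube's axis; its x axis points from the tube to the post (hinge 100 mm along x), z up, y along the hinge pin.
- tube_floor (a point): centre of the tube's inner floor (12 mm above the shelf), where the lowest disc lies; tube inner diameter 48 mm, outer 54 mm
- tube_mouth (a point): centre of the tube's open upper rim, 94 mm above its inner floor; the closed cap covers it
- mark (a point): centre of the fill mark, on the tube's axis: the mark is a thin black line (ring 2.4 mm thick) around the outside of the tube, at this height; the height differs from start to start, 46 to 75 mm above the inner floor
- clamp (a joint): angle of the clamp arm about its hinge, rad: about 0 with the arm level and its rubber foot pressing on the closed cap, growing as the arm is lifted, 1.7 fully open (leaning just past upright). An over-centre spring presses it shut (about 4 to 5 N to lift at the tip when closed, falling to nothing) below the hold-open point at 0.85; past that it swings by itself to 1.7 and stays there. With no cap under it, it shuts to -0.06.
- clamp_hinge (a point): centre of the clamp arm's hinge pin, 136 mm above the shelf; the pin runs along the stand's y axis
- clamp_tip (a point): centre of the rubber cross-bar at the free end of the clamp arm: a round bar 14 mm across and 24 mm long along the stand's y axis, 150 mm from the hinge; it can be pinched by its two ends and turns between the pads. The arm is 10 mm wide and 9 mm thick.
- cap_center (a point): centre of the grip rim of the loose round beech cap: rim 60 mm across and 14 mm thick (7 mm above and below this point), with a plug 44 mm across and 5 mm long below the rim that sits in the tube's mouth; closed, this point is 7 mm above the tube's mouth; lying on the shelf on its plug, it is 12 mm above the shelf
- stopper: green glass cruet stopper, 32 mm wide, 49 mm tall, standing on its stem; bystander; origin at its underside
- ramekin: white ceramic ramekin 80 mm wide, 45 mm tall, with four wooden clothes pegs standing in it up to 80 mm; bystander; origin at its underside
- pinch_bowl: red silicone pinch bowl 76 mm wide, 32 mm tall; bystander; origin at its underside
- disc0_c (a point): centre of a terracotta moisture disc, 44 mm across, 14 mm thick, edges slightly bevelled, all alike; z is its axis; if present it lies in the tube, on its floor, from the start
- disc1_c (a point): centre of a terracotta moisture disc, 44 mm across, 14 mm thick, edges slightly bevelled, all alike; z is its axis; lies flat on the shelf at the start, if present
- disc2_c (a point): centre of a terracotta moisture disc, 44 mm across, 14 mm thick, edges slightly bevelled, all alike; z is its axis; lies flat on the shelf at the start, if present
- disc3_c (a point): centre of a terracotta moisture disc, 44 mm across, 14 mm thick, edges slightly bevelled, all alike; z is its axis; lies flat on the shelf at the start, if present
- disc4_c (a point): centre of a terracotta moisture disc, 44 mm across, 14 mm thick, edges slightly bevelled, all alike; z is its axis; lies flat on the shelf at the start, if present
- disc5_c (a point): centre of a terracotta moisture disc, 44 mm across, 14 mm thick, edges slightly bevelled, all alike; z is its axis; lies flat on the shelf at the start, if present
- disc6_c (a point): centre of a terracotta moisture disc, 44 mm across, 14 mm thick, edges slightly bevelled, all alike; z is its axis; lies flat on the shelf at the start, if present
- disc7_c (a point): centre of a terracotta moisture disc, 44 mm across, 14 mm thick, edges slightly bevelled, all alike; z is its axis; lies flat on the shelf at the start, if present
- disc8_c (a point): centre of a terracotta moisture disc, 44 mm across, 14 mm thick, edges slightly bevelled, all alike; z is its axis; lies flat on the shelf at the start, if present
Not all that is in view belongs to the job. What is shaped like the part that bears disc7_c but turquoise is not meant.

How it is judged:
On the way, in this order (a step that is already met when the one before it is completed fails the run):
1. the clamp arm is open past its hold-open point and stays there (value of joint clamp above 1.4 rad), for 0.2 s.
2. the cap has been taken off and lies on the shelf beside the stand, clamp still open (horizontal distance between cap_center and tube_mouth above 0.07 m and height (world z) of cap_center below 0.02 m and value of joint clamp above 1.4 rad), for 0.2 s.
3. the discs lie flat in the tube and the top of the stack reaches the line, with no disc too many (((horizontal distance between disc0_c and tube_mouth below 0.01 m and z of disc0_c in the frame of mark above -0.01 m) or (horizontal distance between disc1_c and tube_mouth below 0.01 m and z of disc1_c in the frame of mark above -0.01 m) or (horizontal distance between disc2_c and tube_mouth below 0.01 m and z of disc2_c in the frame of mark above -0.01 m) or (horizontal distance between disc3_c and tube_mouth below 0.01 m and z of disc3_c in the frame of mark above -0.01 m) or (horizontal distance between disc4_c and tube_mouth below 0.01 m and z of disc4_c in the frame of mark above -0.01 m) or (horizontal distance between disc5_c and tube_mouth below 0.01 m and z of disc5_c in the frame of mark above -0.01 m) or (horizontal distance between disc6_c and tube_mouth below 0.01 m and z of disc6_c in the frame of mark above -0.01 m) or (horizontal distance between disc7_c and tube_mouth below 0.01 m and z of disc7_c in the frame of mark above -0.01 m) or (horizontal distance between disc8_c and tube_mouth below 0.01 m and z of disc8_c in the frame of mark above -0.01 m)) and (horizontal distance between disc0_c and tube_mouth above 0.012 m or (z of disc0_c in the frame of mark below 0.01 m and angle between the z axis of disc0_c and the z axis of stand, either way round below 0.12 rad)) and (horizontal distance between disc1_c and tube_mouth above 0.012 m or (z of disc1_c in the frame of mark below 0.01 m and angle between the z axis of disc1_c and the z axis of stand, either way round below 0.12 rad)) and (horizontal distance between disc2_c and tube_mouth above 0.012 m or (z of disc2_c in the frame of mark below 0.01 m and angle between the z axis of disc2_c and the z axis of stand, either way round below 0.12 rad)) and (horizontal distance between disc3_c and tube_mouth above 0.012 m or (z of disc3_c in the frame of mark below 0.01 m and angle between the z axis of disc3_c and the z axis of stand, either way round below 0.12 rad)) and (horizontal distance between disc4_c and tube_mouth above 0.012 m or (z of disc4_c in the frame of mark below 0.01 m and angle between the z axis of disc4_c and the z axis of stand, either way round below 0.12 rad)) and (horizontal distance between disc5_c and tube_mouth above 0.012 m or (z of disc5_c in the frame of mark below 0.01 m and angle between the z axis of disc5_c and the z axis of stand, either way round below 0.12 rad)) and (horizontal distance between disc6_c and tube_mouth above 0.012 m or (z of disc6_c in the frame of mark below 0.01 m and angle between the z axis of disc6_c and the z axis of stand, either way round below 0.12 rad)) and (horizontal distance between disc7_c and tube_mouth above 0.012 m or (z of disc7_c in the frame of mark below 0.01 m and angle between the z axis of disc7_c and the z axis of stand, either way round below 0.12 rad)) and (horizontal distance between disc8_c and tube_mouth above 0.012 m or (z of disc8_c in the frame of mark below 0.01 m and angle between the z axis of disc8_c and the z axis of stand, either way round below 0.12 rad))), for 0.3 s.
At the end, for the whole second after the job is handed in: Stack top at most 3 mm below the line, no disc wholly more than 3 mm above it, discs flat in the tube; cap on the tube (5 mm off centre, 2.5 mm in height, 0.06 rad level at most), clamp closed on it (-0.035 to 0.04 rad); all other discs on the shelf (all of step 3 and (horizontal distance between disc0_c and tube_mouth below 0.012 m or height (world z) of disc0_c below 0.02 m) and (horizontal distance between disc1_c and tube_mouth below 0.012 m or height (world z) of disc1_c below 0.02 m) and (horizontal distance between disc2_c and tube_mouth below 0.012 m or height (world z) of disc2_c below 0.02 m) and (horizontal distance between disc3_c and tube_mouth below 0.012 m or height (world z) of disc3_c below 0.02 m) and (horizontal distance between disc4_c and tube_mouth below 0.012 m or height (world z) of disc4_c below 0.02 m) and (horizontal distance between disc5_c and tube_mouth below 0.012 m or height (world z) of disc5_c below 0.02 m) and (horizontal distance between disc6_c and tube_mouth below 0.012 m or height (world z) of disc6_c below 0.02 m) and (horizontal distance between disc7_c and tube_mouth below 0.012 m or height (world z) of disc7_c below 0.02 m) and (horizontal distance between disc8_c and tube_mouth below 0.012 m or height (world z) of disc8_c below 0.02 m) and horizontal distance between cap_center and tube_mouth below 0.005 m and z of cap_center in the frame of tube_mouth between 0.0045 and 0.0095 m and angle between cap_center's own z axis and vertical below 0.06 rad and value of joint clamp between -0.035 and 0.04 rad); the robot touches nothing.
It fails at once if the glass stopper is moved more than 40 mm or knocked over (distance of stopper from where it was at the start of the episode above 0.04 m or angle between stopper's own z axis and vertical above 0.6 rad).
It fails at once if the ramekin is moved more than 40 mm or knocked over (distance of ramekin from where it was at the start of the episode above 0.04 m or angle between ramekin's own z axis and vertical above 0.6 rad).
It fails at once if the pinch bowl is moved more than 40 mm or knocked over (distance of pinch_bowl from where it was at the start of the episode above 0.04 m or angle between pinch_bowl's own z axis and vertical above 0.6 rad).
Of disc0, disc1, disc2, disc3, disc4, disc5, disc6, disc7, disc8 only 6 to 8 are there at a start; the rules pass over those that are not, and their reading is None.
At some moment in a run one of disc1, disc2, disc3, disc4, disc5, disc6, disc7, disc8 may be knocked a few centimetres aside while the robot is not near it.
It also fails if it takes over 210 s, if anything falls off the work surface, if the arm or the gripper's body presses on something with over 40 N, if the wrist force passes 120 N, or if a joint passes its speed limit or range.

## Working session

There is one attempt and no reset: what is moved stays moved. The work goes in short steps, Python scripts to look and compute and a shell command to move; the robot and the scene stay as the last step left them, time stands still between calls to the robot, and variables do not carry over. Pictures are saved under pics/ and viewed, and the job is handed in when it is done.

```bash
ls; mkdir -p pics; cat > h.py <<'E'
from bench import *
import numpy as np, cv2
def snap(n,f):
    c=read_camera(n); cv2.imwrite('pics/'+f,cv2.cvtColor(c['pixels'],cv2.COLOR_RGB2BGR)); return c
def proj(c,p):
    E=np.linalg.inv(c['extrinsics']); p=np.atleast_2d(p); q=p@E[:3,:3].T+E[:3,3]; u=q@c['mtx'].T; return u[:,:2]/u[:,2:]
def ray(c,u,v):
    d=c['extrinsics'][:3,:3]@np.linalg.solve(c['mtx'],[u,v,1]); return c['extrinsics'][:3,3],d/np.linalg.norm(d)
def onz(c,u,v,z):
    o,d=ray(c,u,v); return o+d*(z-o[2])/d[2]
def tri(c1,p1,c2,p2):
    A=[];b=[]
    for c,p in((c1,p1),(c2,p2)):
        o,d=ray(c,*p); M=np.eye(3)-np.outer(d,d);A.append(M);b.append(M@o)
    return np.linalg.lstsq(np.vstack(A),np.hstack(b),rcond=None)[0]
def st():
    o=get_obs(); print({k:np.round(o[k],4).tolist() for k in('t','joint_pos','eef_pos','tool_rot','contact_force','grip_width')}); return o
E
python3 - <<'E'
from h import *
st()
for n in('scene','top'):
    c=snap(n,n+'0.png'); print(n,c['mtx'].tolist(),np.round(c['extrinsics'],3).tolist())
E
```

```text
pics
{'t': 0.0, 'joint_pos': [-1.3065, 0.6159, -0.0126, 1.4249, 0.0081, 1.1034, -0.0404], 'eef_pos': [0.1861, 0.6219, 0.2175], 'tool_rot': [[0.958, -0.0007, 0.2867], [-0.2867, -0.0025, 0.958], [0.0, -1.0, -0.0026]], 'contact_force': [-0.0973, 0.1502, -0.2071], 'grip_width': 0.0932}
scene [[426.9236928663047, 0.0, 258.5671959690926], [0.0, 426.9236928663047, 189.65240476758643], [0.0, 0.0, 1.0]] [[0.1, 0.685, -0.721, 1.387], [0.995, -0.078, 0.064, -0.06], [-0.012, -0.724, -0.69, 0.923], [0.0, 0.0, 0.0, 1.0]]
top [[410.16110045285706, 0.0, 254.7202393626818], [0.0, 410.16110045285706, 195.2201626675036], [0.0, 0.0, 1.0]] [[0.024, -0.995, 0.1, 0.443], [-0.999, -0.026, -0.024, 0.025], [0.027, -0.1, -0.995, 1.072], [0.0, 0.0, 0.0, 1.0]]
```

View pics/scene0.png

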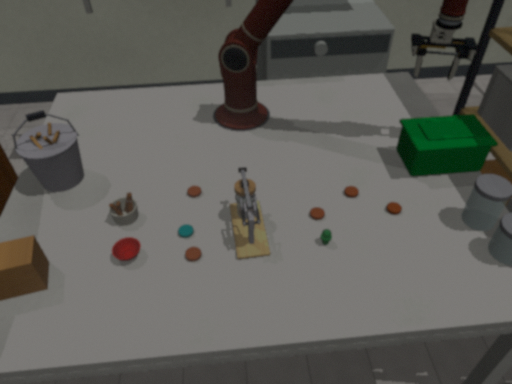

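View pics/top0.png

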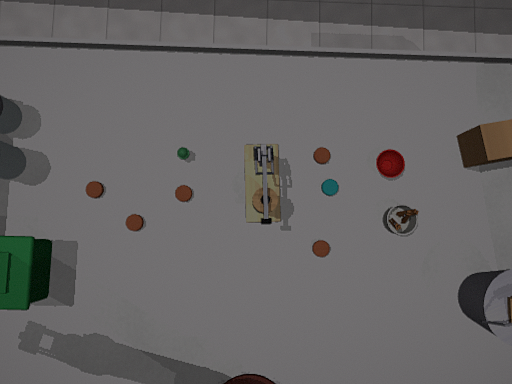

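The scene view shows the stand at about (248,225), five terracotta discs, a turquoise decoy at (186,230), a bowl at (126,250), a ramekin at (124,210) and the stopper at (326,236). In the top view the discs are at (95,189), (135,222), (183,193), (322,155) and (321,248). Next I'll zoom in on the stand.

```bash
cat >> h.py <<'E'
def crop(c,u0,v0,w,h,s,f,gain=1.6):
    im=cv2.cvtColor(c['pixels'],cv2.COLOR_RGB2BGR)[v0:v0+h,u0:u0+w]
    im=np.clip(im.astype(float)*gain,0,255).astype(np.uint8)
    cv2.imwrite('pics/'+f,cv2.resize(im,None,fx=s,fy=s,interpolation=cv2.INTER_CUBIC))
def discs(c,z=0.014,v=False):
    hsv=cv2.cvtColor(c['pixels'],cv2.COLOR_RGB2HSV)
    m=((hsv[...,0]<12)&(hsv[...,1]>110)&(hsv[...,2]>60)).astype(np.uint8)
    n,_,s,cc=cv2.connectedComponentsWithStats(m)
    return [(np.round(cc[i],1).tolist(),s[i,4],np.round(onz(c,*cc[i],z)[:2],4).tolist()) for i in range(1,n) if s[i,4]>40]
E
python3 - <<'E'
from h import *
s=read_camera('scene');t=read_camera('top')
crop(s,215,160,70,105,6,'s1.png',1.5)
crop(t,225,130,80,105,6,'t1.png',2)
for c in(s,t):
    for d in discs(c): print(d)
    print()
E
```

```text
([193.9, 190.9], np.int32(88), [0.4199, -0.1739])
([351.0, 191.4], np.int32(106), [0.4764, 0.3054])
([393.6, 207.7], np.int32(111), [0.5581, 0.4117])
([316.8, 213.0], np.int32(115), [0.5539, 0.1836])
([126.0, 248.5], np.int32(470), [0.6264, -0.3552])
([192.7, 253.6], np.int32(140), [0.6634, -0.1748])

([321.6, 154.9], np.int32(197), [0.661, -0.1741])
([390.2, 163.5], np.int32(536), [0.6433, -0.356])
([93.7, 189.0], np.int32(202), [0.555, 0.4138])
([183.2, 192.8], np.int32(198), [0.5511, 0.1844])
([133.8, 222.1], np.int32(207), [0.4725, 0.3069])
([320.7, 248.2], np.int32(212), [0.4175, -0.1737])
```

View pics/s1.png

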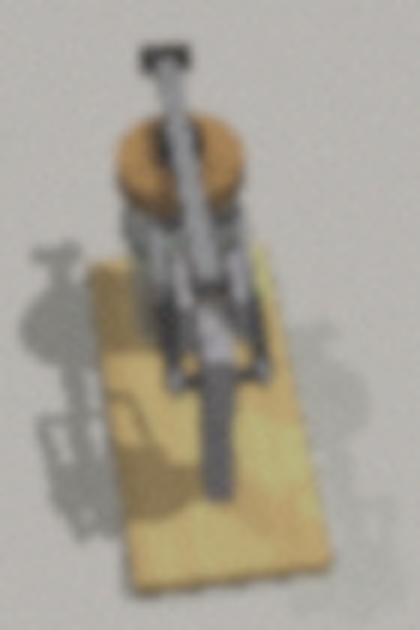

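View pics/t1.png

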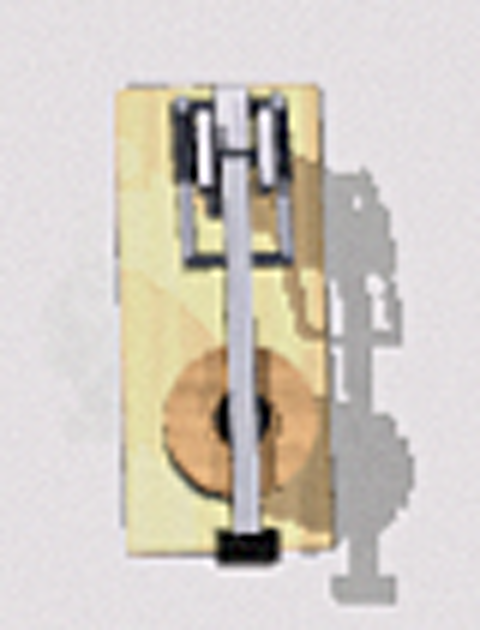

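```bash
python3 - <<'E'
from h import *
t=read_camera('top');s=read_camera('scene')
g=lambda x,y:(225+x/6,130+y/6)
print('cap',onz(t,*g(241,421),0.12)); print('tip',onz(t,*g(248,545),0.143)); print('hinge',onz(t,*g(236,152),0.14))
print('tip tri',tri(t,g(248,545),s,(215+165/6,160+58/6)))
for p in((116,86),(321,84),(335,549),(126,553)): print('corner',np.round(onz(t,*g(*p),0.012),4))
hsv=cv2.cvtColor(t['pixels'],cv2.COLOR_RGB2HSV)
print(hsv[212,251],hsv[200,257],hsv[175,250])
for n,c in(('s',s),):
  q=lambda x,y:(215+x/6,160+y/6)
  print('cap s',onz(s,*q(182,160),0.12))
  for p in((90,265),(265,245),(330,560),(135,590)): print('corner',np.round(onz(s,*q(*p),0.012),4))
h2=cv2.cvtColor(t['pixels'],cv2.COLOR_RGB2HSV)
for nm,lo,hi in(('stopper',45,80),('turq',82,100)):
  m=((h2[...,0]>lo)&(h2[...,0]<hi)&(h2[...,1]>110)); m[:, :60]=0
  ys,xs=np.nonzero(m); print(nm,onz(t,xs.mean(),ys.mean(),.02))
print('ramekin',onz(t,402,220,.045))
E
```

```text
cap [ 0.52817144 -0.02274069  0.12      ]
tip [ 0.47919608 -0.02523564  0.143     ]
hinge [ 0.63024886 -0.01758345  0.14      ]
tip tri [ 0.4795109  -0.02440109  0.13729829]
corner [0.6837 0.0298 0.012 ]
corner [ 0.6873 -0.0602  0.012 ]
corner [ 0.4835 -0.0699  0.012 ]
corner [0.4795 0.0201 0.012 ]
[ 30  50 112] [ 15 107 112] [ 26  56 114]
cap s [ 0.53166956 -0.0199122   0.12      ]
corner [ 0.4877 -0.0661  0.012 ]
corner [0.4834 0.022  0.012 ]
corner [0.6837 0.0308 0.012 ]
corner [ 0.6908 -0.0567  0.012 ]
stopper [0.65450828 0.18835985 0.02      ]
turq [ 0.57540059 -0.19300591  0.02      ]
ramekin [ 0.49365814 -0.37369719  0.045     ]
```

```bash
cat >> h.py <<'E'
from scipy.spatial.transform import Rotation as R
def go(x,y,z,jaw=None,q=False):
    "shift (cm, tool axes) to world target, turn to jaw yaw (angle of tool z in world xy), tool down"
    o=get_obs(); T=np.array(o['tool_rot']); p=np.array(o['eef_pos'])
    a=np.arctan2(T[1,2],T[0,2]) if jaw is None else jaw
    cur=np.arctan2(T[1,2],T[0,2])
    while a-cur>np.pi/2:a-=np.pi
    while a-cur<-np.pi/2:a+=np.pi
    zt=np.array([np.cos(a),np.sin(a),0]);yt=np.array([0,0,-1.]);xt=np.cross(yt,zt)
    D=R.from_matrix(T.T@np.column_stack([xt,yt,zt])).as_rotvec()
    d=T.T@(np.array([x,y,z])-p)*100
    print('from',np.round(p,4),'xyz',np.round(d,2).tolist(),'rot',np.round(D,3).tolist(),'dist',round(float(np.linalg.norm(d)),1))
E
python3 - <<'E'
from h import *
go(.35,.25,.24,1.618);go(.4795,-.0243,.19,1.618)
E
```

```text
from [0.1863 0.6225 0.2182] xyz [26.36, -2.15, -30.99] rot [0.001, -0.338, -0.0] dist 40.7
from [0.1863 0.6225 0.2182] xyz [46.63, 2.87, -53.55] rot [0.001, -0.338, -0.0] dist 71.1
```

```bash
python3 -m inch '{"xyz":[[3,-0.5,-3.5],[6,-1,-7],[9,-1.5,-10.5],[12,-2,-14],[15,-2,-17.5],[18,-2,-21],[21,-2,-24.5],[24,-2,-28],[26.4,-2,-31],[26.4,-2,-31]],"rot":[[0,-0.03,0],[0,-0.07,0],[0,-0.11,0],[0,-0.15,0],[0,-0.19,0],[0,-0.23,0],[0,-0.27,0],[0,-0.31,0],[0,-0.338,0],[0,-0.338,0]],"claw":[0.3,0.3,0.3,0.3,0.3,0.3,0.3,0.3,0.3,0.3]}' 20; python3 -c "
from h import *
go(.4795,-.0243,.19,1.618)"
```

```text
t: 1.3
eef_pos: [0.3526, 0.244, 0.2387]
tool_rot: [[0.999, 0.001, -0.037], [0.037, -0.004, 0.999], [0.001, -1.0, -0.004]]
contact_force: [0.2, 0.8, 0.5]
grip_width: 0.061
from [0.3526 0.244  0.2387] xyz [11.69, 4.98, -27.26] rot [0.004, -0.01, 0.001] dist 30.1
```

```bash
python3 -m inch '{"xyz":[[2,1,-4.5],[4,1.5,-9],[6,2,-13.5],[8,3,-18],[10,4,-22.5],[11.7,5,-27.2],[11.7,5,-27.2],[11.7,5,-27.2]],"rot":[[0,0,0],[0,0,0],[0,-0.01,0],[0,-0.01,0],[0,-0.01,0],[0,-0.01,0],[0,-0.01,0],[0,-0.01,0]],"claw":[0.2,0.2,0.2,0.2,0.2,0.2,0.2,0.2]}'; python3 -c "
from h import *
go(.4795,-.0243,.118,1.618)
t=snap('top','t2.png');s=snap('scene','s2.png');crop(t,200,130,120,130,5,'t2.png',2);crop(s,190,110,110,120,5,'s2.png',1.5)"
```

```text
t: 2.1
eef_pos: [0.4799, -0.0247, 0.1894]
tool_rot: [[0.999, 0.0, -0.043], [0.043, -0.004, 0.999], [-0.0, -1.0, -0.004]]
contact_force: [0.1, 0.6, -0.0]
grip_width: 0.056
from [ 0.4799 -0.0247  0.1894] xyz [-0.04, 7.14, 0.07] rot [0.004, -0.004, -0.0] dist 7.1
```

View pics/t2.png

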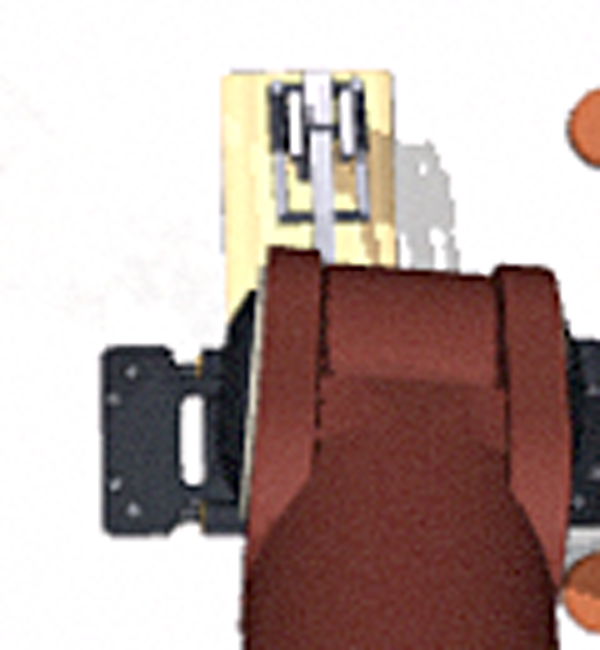

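View pics/s2.png

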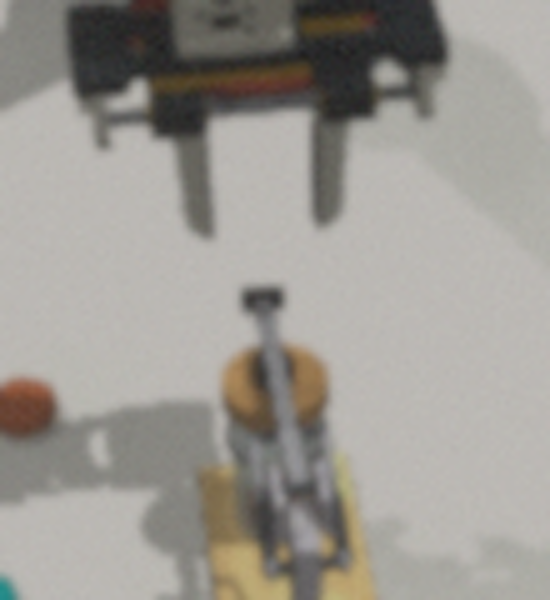

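The fingers sit centred above the bar. The next move lowers and grips it.

```bash
python3 -m inch '{"xyz":[[0,2.5,0],[0,5,0],[0,7.1,0],[0,7.1,0],[0,7.1,0],[0,7.1,0],[0,7.1,0],[0,7.1,0]],"rot":[[0,0,0],[0,0,0],[0,0,0],[0,0,0],[0,0,0],[0,0,0],[0,0,0],[0,0,0]],"claw":[0.2,0.2,0.2,0.2,-0.8,-0.8,-0.8,-0.8]}' 25; python3 - <<'E'
from h import *
o=get_obs();T=np.array(o['tool_rot'])
# arc rows
u=np.array([np.cos(.047),np.sin(.047),0])
for th in (.15,.3,.45,.6,.75,.9,1.05,1.2):
    d=.15*((1-np.cos(th))*u+np.sin(th)*np.array([0,0,1])); print(th,np.round(T.T@d*100,1).tolist())
E
```

```text
t: 3.0
eef_pos: [0.4802, -0.0229, 0.1198]
tool_rot: [[0.999, 0.003, -0.049], [0.049, -0.004, 0.999], [0.003, -1.0, -0.004]]
contact_force: [1.1, -6.1, 1.4]
grip_width: 0.0283
0.15 [0.2, -2.2, -0.0]
0.3 [0.7, -4.4, -0.0]
0.45 [1.5, -6.5, -0.0]
0.6 [2.6, -8.5, -0.0]
0.75 [4.1, -10.2, -0.1]
0.9 [5.7, -11.7, -0.1]
1.05 [7.6, -13.0, -0.1]
1.2 [9.6, -14.0, -0.1]
```

```bash
python3 -m inch '{"xyz":[[0,0,0],[0,0,0],[0,0,0],[0,0,0]],"rot":[[0,0,0],[0,0,0],[0,0,0],[0,0,0]],"claw":[-1,-1,-1,-1]}' 30
```

```text
t: 3.4
eef_pos: [0.4803, -0.0251, 0.1199]
tool_rot: [[0.999, 0.003, -0.048], [0.048, -0.007, 0.999], [0.003, -1.0, -0.007]]
contact_force: [1.3, -5.5, -2.5]
grip_width: 0.0232
```

```bash
python3 -m inch '{"xyz":[[0.2,-2.2,0],[0.7,-4.4,0],[1.5,-6.5,0],[2.6,-8.5,0],[4.1,-10.2,0],[5.7,-11.7,0],[7.6,-13,0],[9.6,-14,0],[9.6,-14,0]],"rot":[[0,0,0],[0,0,0],[0,0,0],[0,0,0],[0,0,0],[0,0,0],[0,0,0],[0,0,0],[0,0,0]],"claw":[-1,-1,-1,-1,-1,-1,-1,-1,-1]}' 30;  python3 -c "
from h import *
s=snap('scene','s3.png')"
```

```text
t: 4.3
eef_pos: [0.5781, -0.0201, 0.2624]
tool_rot: [[0.999, 0.008, -0.048], [0.048, -0.008, 0.999], [0.007, -1.0, -0.008]]
contact_force: [-2.3, -1.6, 5.7]
grip_width: 0.0233
```

View pics/s3.png

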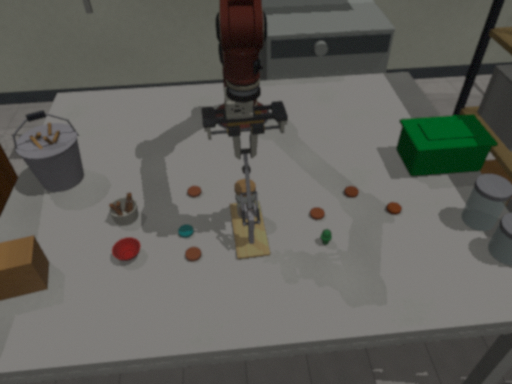

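```bash
python3 -m inch '{"xyz":[[2,-0.6,0],[4,-1,0],[5.6,-1.1,0],[5.6,-1.1,0],[5.6,-1.1,0],[5.6,-1.1,0],[5.6,-5,0],[5.6,-8,0],[2,-8,0],[-2,-8,0]],"rot":[[0,0,0],[0,0,0],[0,0,0],[0,0,0],[0,0,0],[0,0,0],[0,0,0],[0,0,0],[0,0,0],[0,0,0]],"claw":[-1,-1,-1,0.2,0.2,0.2,0.2,0.2,0.2,0.2]}' 30;  python3 -c "
from h import *
s=snap('scene','s4.png')
crop(s,190,60,110,120,5,'s4.png',1.5)"
```

```text
t: 5.35
eef_pos: [0.5561, -0.0201, 0.3426]
tool_rot: [[0.999, 0.009, -0.048], [0.048, -0.007, 0.999], [0.008, -1.0, -0.007]]
contact_force: [0.6, 0.3, 0.4]
grip_width: 0.0556
```

View pics/s4.png

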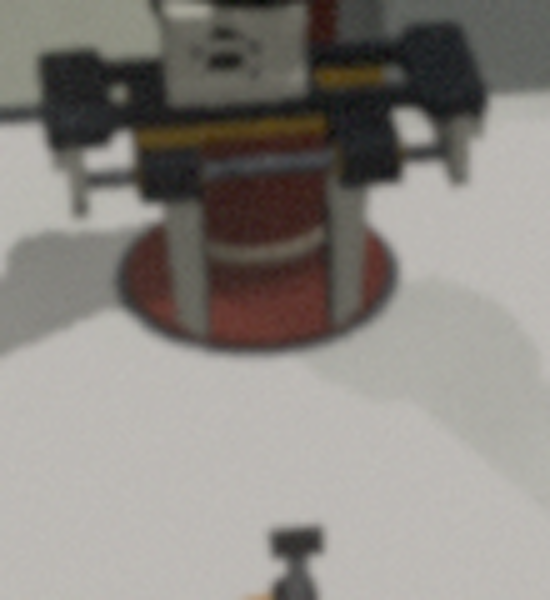

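```bash
python3 -c "
from h import *
s=read_camera('scene'); crop(s,205,150,90,115,5,'s5.png',1.5)
print(proj(s,[[.649,-.0165,.285],[.53,-.022,.12],[.53,-.022,.106]]))"
```

```text
[[248.41973754 168.85580474]
 [244.5294867  186.31215211]
 [244.70340668 189.99412439]]
```

View pics/s5.png

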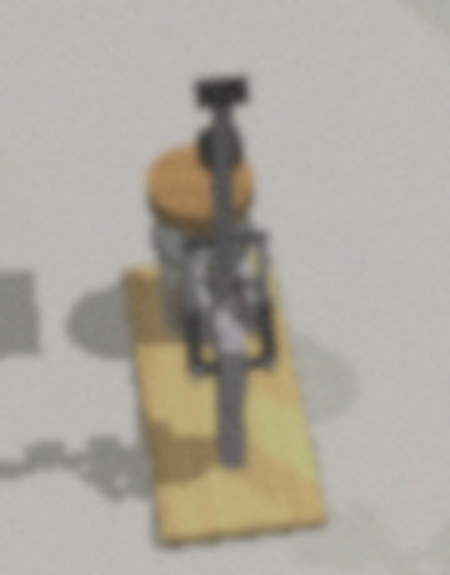

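```bash
python3 -c "
from h import *
go(.53,-.0218,.15,1.618);go(.53,-.0218,.104,1.618)"
```

```text
from [ 0.5501 -0.021   0.3419] xyz [-2.01, 19.19, 0.14] rot [0.007, -0.001, -0.0] dist 19.3
from [ 0.5501 -0.021   0.3419] xyz [-2.01, 23.79, 0.17] rot [0.007, -0.001, -0.0] dist 23.9
```

```bash
python3 -m inch '{"xyz":[[-2.1,1,0],[-2.1,5,0],[-2.1,9,0.1],[-2.1,13,0.1],[-2.1,16,0.1],[-2.1,18.5,0.1],[-2.1,19.2,0.1],[-2.1,19.2,0.1]],"rot":[[0,0,0],[0,0,0],[0.007,0,0],[0.007,0,0],[0.007,0,0],[0.007,0,0],[0.007,0,0],[0.007,0,0]],"claw":[1,1,1,1,1,1,1,1]}';  python3 -c "
from h import *
go(.53,-.0218,.104,1.618)
s=read_camera('scene'); crop(s,205,150,90,115,5,'s6.png',1.5)"
```

```text
t: 6.25
eef_pos: [0.5289, -0.0221, 0.1495]
tool_rot: [[0.999, -0.002, -0.046], [0.046, 0.0, 0.999], [-0.002, -1.0, 0.0]]
contact_force: [0.7, -0.1, 1.1]
grip_width: 0.0929
from [ 0.5289 -0.0221  0.1495] xyz [0.12, 4.55, 0.02] rot [-0.0, -0.001, -0.002] dist 4.5
```

View pics/s6.png

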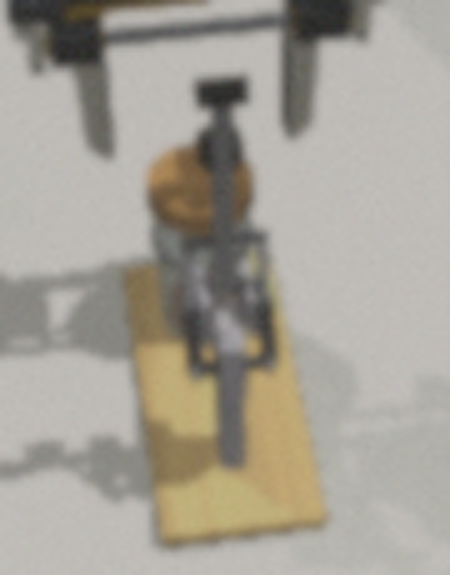

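```bash
python3 -m inch '{"xyz":[[0.1,2.5,0],[0.1,4.5,0],[0.1,4.5,0],[0.1,4.5,0],[0.1,4.5,0],[0.1,4.5,0],[0.1,4.5,0],[0.1,4.5,0]],"rot":[[0,0,0],[0,0,0],[0,0,0],[0,0,0],[0,0,0],[0,0,0],[0,0,0],[0,0,0]],"claw":[1,1,1,0.1,0.1,0.1,0.1,0.1]}' 20;  python3 -c "
from h import *
st()"
```

```text
t: 7.1
eef_pos: [0.5312, -0.0221, 0.1061]
tool_rot: [[0.999, 0.002, -0.046], [0.046, 0.0, 0.999], [0.002, -1.0, 0.0]]
contact_force: [-0.1, 0.0, 2.6]
grip_width: 0.0598
{'t': 7.1, 'joint_pos': [-0.051, 0.5776, 0.0778, 1.8985, -0.0694, 0.6659, 1.6859], 'eef_pos': [0.5312, -0.0221, 0.1061], 'tool_rot': [[0.9989, 0.0021, -0.0463], [0.0463, 0.0004, 0.9989], [0.0022, -1.0, 0.0003]], 'contact_force': [-0.1007, 0.017, 2.6332], 'grip_width': 0.0598}
```

```bash
python3 -m inch '{"xyz":[[0,-2,0],[0,-4,0],[0,-5,0],[-0.5,-5,3],[-3,-5,7],[-5,-5,11],[-6.4,-5,14.5],[-6.4,-4,14.5],[-6.4,-2,14.5],[-6.4,0,14.5]],"rot":[[0,0,0],[0,0,0],[0,0,0],[0,0,0],[0,0,0],[0,0,0],[0,0,0],[0,0,0],[0,0,0],[0,0,0]],"claw":[-0.3,-0.3,-0.3,-0.3,-0.3,-0.3,-0.3,-0.3,-0.3,-0.3]}' 20;  python3 -c "
from h import *
go(.46,.12,.03,1.618);go(.46,.12,.006,1.618)
s=read_camera('scene'); crop(s,205,120,130,135,5,'s7.png',1.5)"
```

```text
t: 8.1
eef_pos: [0.4609, 0.1195, 0.1055]
tool_rot: [[0.999, 0.003, -0.047], [0.047, 0.0, 0.999], [0.003, -1.0, 0.0]]
contact_force: [-0.3, 0.1, -0.3]
grip_width: 0.0596
from [0.4609 0.1195 0.1055] xyz [-0.12, 7.55, 0.05] rot [-0.0, -0.001, 0.003] dist 7.6
from [0.4609 0.1195 0.1055] xyz [-0.12, 9.95, 0.05] rot [-0.0, -0.001, 0.003] dist 10.0
```

View pics/s7.png

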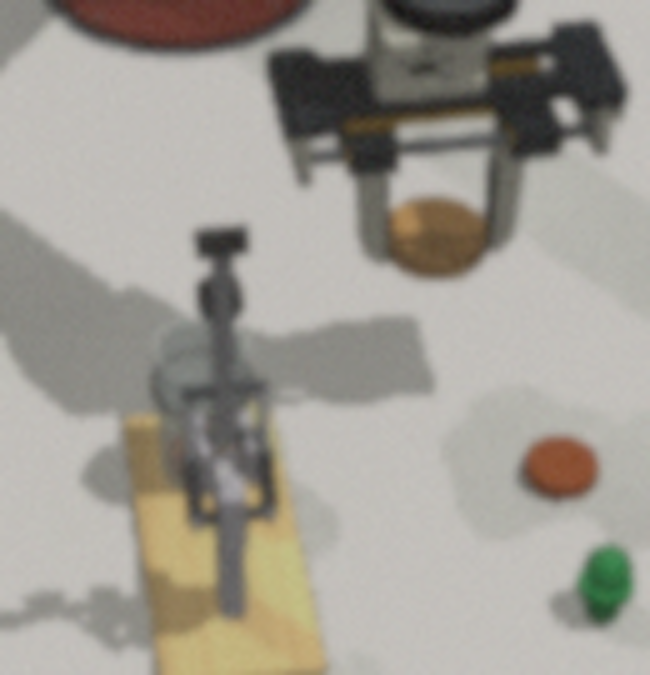

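```bash
python3 -m inch '{"xyz":[[0,3,0],[-0.1,6,0],[-0.1,8.5,0],[-0.1,9.7,0],[-0.1,10,0],[-0.1,10,0],[-0.1,10,0],[-0.1,10,0],[-0.1,10,0]],"rot":[[0,0,0],[0,0,0],[0,0,0],[0,0,0],[0,0,0],[0,0,0],[0,0,0],[0,0,0],[0,0,0]],"claw":[-0.3,-0.3,-0.3,-0.3,-0.3,-0.3,0.9,0.9,0.9]}' 20; python3 -m inch '{"xyz":[[0,-2,0],[0,-6,0],[0,-11,0],[0,-14,0]],"rot":[[0,0,0],[0,0,0],[0,0,0],[0,0,0]],"claw":[0.9,0.9,0.9,0.9]}';python3 -c "
from h import *
s=read_camera('scene'); crop(s,205,120,130,135,5,'s8.png',1.5)
t=read_camera('top'); crop(t,150,120,150,120,5,'t8.png',2)
for d in discs(t): print(d)
go(.551,.184,.10,1.618)"
```

```text
t: 9.05
eef_pos: [0.4578, 0.1184, 0.0029]
tool_rot: [[0.999, -0.002, -0.046], [0.046, -0.002, 0.999], [-0.002, -1.0, -0.002]]
contact_force: [0.0, -0.6, 0.7]
grip_width: 0.0792
t: 9.45
eef_pos: [0.4592, 0.1188, 0.146]
tool_rot: [[0.999, 0.002, -0.046], [0.046, -0.001, 0.999], [0.002, -1.0, -0.001]]
contact_force: [0.9, 0.2, 0.1]
grip_width: 0.088
([321.6, 155.1], np.int32(200), [0.6606, -0.1741])
([390.0, 163.1], np.int32(567), [0.6443, -0.3556])
([93.7, 188.9], np.int32(201), [0.555, 0.4138])
([182.6, 191.5], np.int32(156), [0.5545, 0.1859])
([263.2, 202.3], np.int32(148), [0.532, -0.0231])
([173.3, 211.9], np.int32(199), [0.5012, 0.2076])
([134.0, 222.1], np.int32(213), [0.4726, 0.3064])
([198.7, 229.0], np.int32(197), [0.4589, 0.1409])
([149.7, 238.9], np.int32(158), [0.4308, 0.2645])
([320.6, 248.1], np.int32(211), [0.4176, -0.1735])
([249.4, 380.2], np.int32(251), [0.0883, 0.0014])
from [0.4611 0.1194 0.147 ] xyz [9.24, 4.78, 6.04] rot [-0.001, -0.001, 0.007] dist 12.0
```

View pics/s8.png

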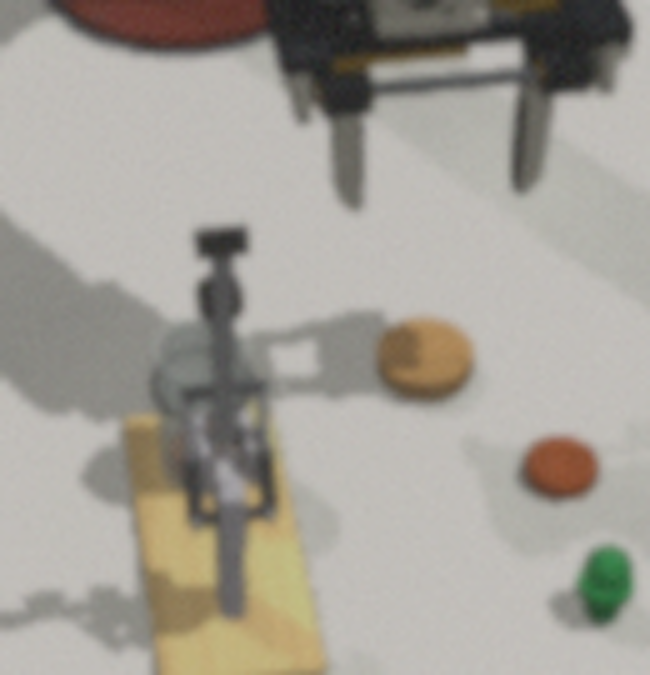

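View pics/t8.png

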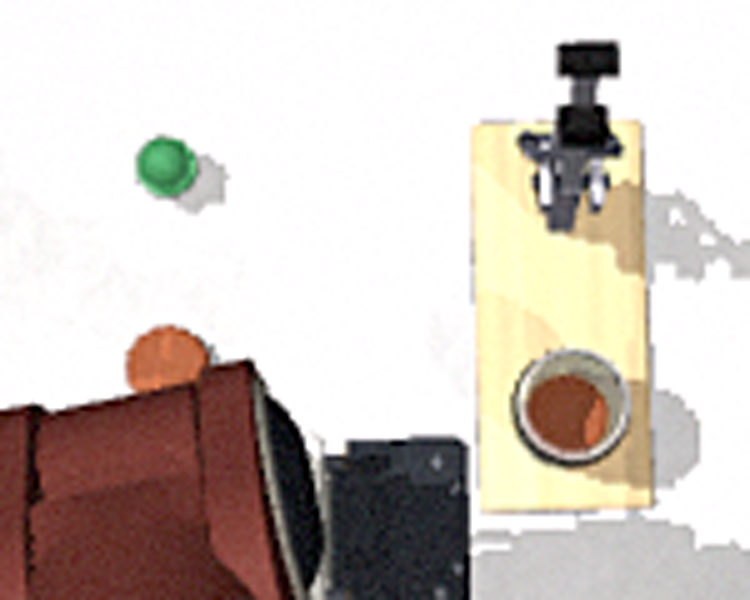

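```bash
python3 -c "
from h import *
s=read_camera('scene');t=read_camera('top')
crop(s,228,178,34,36,16,'s9.png',1.8)
crop(t,246,184,38,36,16,'t9.png',2.2)
for z in (.106,.087,.075,.066,.058,.026): print(z,proj(s,[[.53,-.022,z],[.53,-.049,z],[.557,-.021,z]]).round(1).tolist(),proj(t,[[.53,-.022,z],[.503,-.023,z]]).round(1).tolist())
print(onz(t,264.4,201.4,.106))
"
```

```text
0.106 [[244.7, 190.0], [235.0, 190.8], [245.8, 196.8]] [[264.6, 199.9], [264.7, 211.3]]
0.087 [[244.9, 194.9], [235.3, 195.7], [246.1, 201.7]] [[264.2, 200.6], [264.3, 211.8]]
0.075 [[245.1, 197.9], [235.5, 198.7], [246.2, 204.7]] [[263.9, 201.0], [264.1, 212.1]]
0.066 [[245.2, 200.2], [235.7, 200.9], [246.3, 207.0]] [[263.7, 201.3], [263.9, 212.3]]
0.058 [[245.3, 202.2], [235.8, 202.9], [246.4, 208.9]] [[263.6, 201.6], [263.7, 212.5]]
0.026 [[245.6, 209.9], [236.4, 210.7], [246.7, 216.7]] [[263.0, 202.7], [263.1, 213.2]]
[ 0.52644286 -0.02169168  0.106     ]
```

View pics/s9.png

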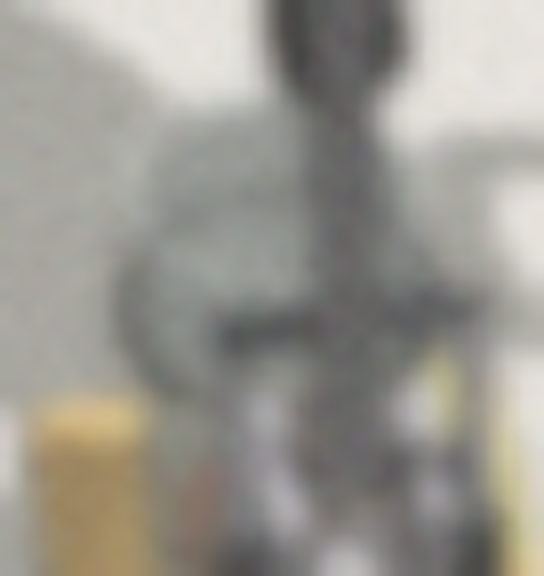

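View pics/t9.png

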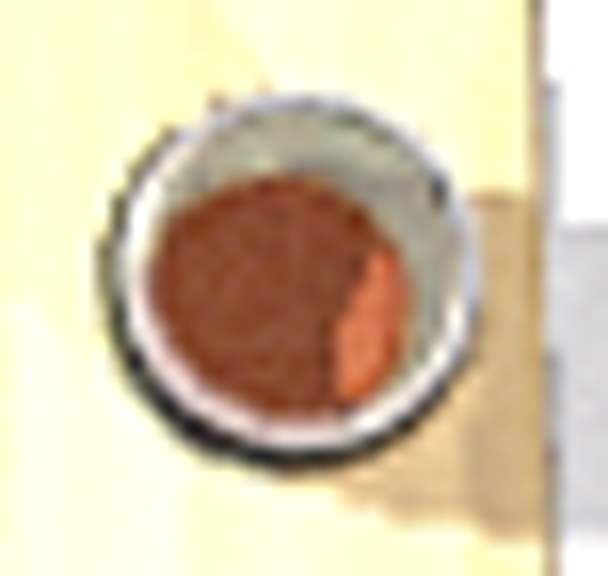

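```bash
python3 -c "
from h import *
a=np.mean([read_camera('scene')['pixels'].astype(float) for _ in range(10)],0)
s=read_camera('scene')
s['pixels']=np.clip(a,0,255).astype(np.uint8)
np.save('avg.npy',a)
crop(s,228,178,34,36,16,'s10.png',1.8)
g=a.sum(2)/3
print('u',list(range(232,246)))
for v in range(180,212): print(v,g[v,232:246].round().astype(int).tolist())
"
```

```text
u [232, 233, 234, 235, 236, 237, 238, 239, 240, 241, 242, 243, 244, 245]
180 [96, 99, 107, 117, 122, 125, 126, 126, 125, 126, 124, 114, 87, 54]
181 [93, 94, 98, 107, 116, 121, 123, 125, 126, 126, 125, 116, 92, 59]
182 [92, 92, 94, 98, 104, 111, 118, 123, 125, 125, 123, 117, 98, 68]
183 [92, 92, 93, 94, 96, 101, 108, 116, 120, 119, 117, 112, 99, 76]
184 [92, 92, 93, 93, 94, 96, 101, 106, 108, 105, 102, 99, 92, 79]
185 [91, 92, 92, 93, 95, 97, 97, 95, 94, 91, 89, 88, 85, 81]
186 [91, 92, 93, 94, 97, 97, 93, 88, 87, 85, 85, 84, 84, 82]
187 [92, 92, 93, 96, 97, 93, 88, 85, 85, 85, 84, 84, 84, 81]
188 [92, 92, 93, 96, 95, 89, 84, 84, 84, 84, 84, 82, 81, 79]
189 [93, 93, 93, 95, 94, 88, 84, 83, 82, 82, 82, 79, 77, 75]
190 [92, 92, 92, 93, 92, 87, 82, 80, 79, 79, 78, 77, 76, 75]
191 [93, 92, 91, 90, 91, 85, 79, 77, 77, 79, 81, 80, 80, 79]
192 [93, 92, 90, 87, 86, 82, 79, 79, 81, 83, 84, 83, 83, 81]
193 [92, 92, 89, 83, 78, 79, 81, 84, 85, 85, 85, 84, 84, 82]
194 [92, 92, 88, 79, 73, 76, 82, 85, 86, 86, 86, 85, 85, 83]
195 [92, 90, 85, 74, 68, 73, 78, 82, 84, 86, 86, 85, 85, 83]
196 [92, 91,
[... 263 characters left out ...]
, 75, 73, 67, 60, 61, 67, 70]
201 [92, 92, 90, 85, 74, 63, 64, 69, 72, 69, 67, 70, 76, 78]
202 [94, 94, 93, 89, 81, 70, 65, 65, 68, 68, 70, 76, 84, 82]
203 [98, 98, 98, 96, 88, 78, 72, 70, 69, 68, 71, 81, 91, 86]
204 [95, 95, 98, 96, 89, 80, 76, 76, 73, 70, 72, 81, 91, 87]
205 [84, 84, 86, 86, 82, 77, 75, 76, 74, 71, 71, 77, 85, 82]
206 [74, 74, 76, 78, 75, 73, 73, 73, 71, 69, 71, 76, 81, 80]
207 [72, 72, 74, 75, 74, 72, 71, 71, 68, 66, 70, 77, 84, 86]
208 [72, 72, 73, 75, 74, 72, 69, 68, 66, 65, 69, 75, 84, 92]
209 [72, 72, 73, 75, 75, 71, 69, 67, 65, 65, 68, 72, 81, 95]
210 [72, 72, 74, 75, 75, 71, 68, 66, 64, 63, 65, 67, 75, 90]
211 [72, 73, 74, 76, 76, 71, 67, 64, 62, 59, 59, 61, 65, 77]
```

View pics/s10.png

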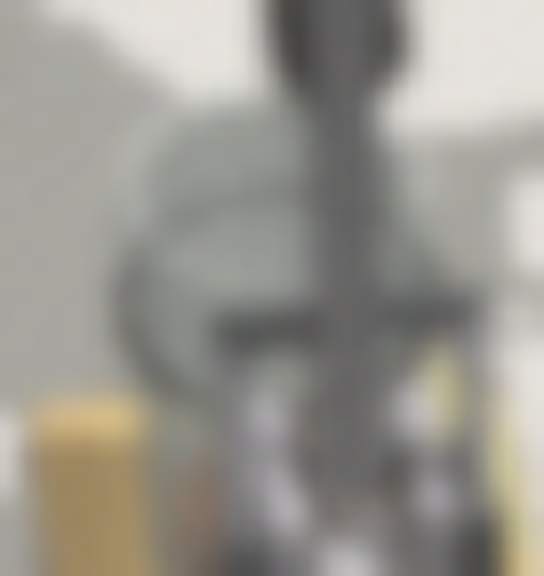

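One disc is visible inside the tube at top view (263,202). The ring's arc is visible at the left edge of the tube in the scene view, around (236,197), with its back arc at v≈190. That puts the line roughly 70 mm above the floor. I'll check it again as the stack rises and start with the disc near (0.5525, 0.184).

```bash
python3 -c "
from h import *
go(.5525,.184,.06,.1)"
```

```text
from [0.4581 0.1186 0.1426] xyz [9.76, 8.22, 6.11] rot [0.004, 1.517, -0.001] dist 14.1
```

```bash
python3 -m inch '{"xyz":[[2,0,1],[4,0,2],[6,0,4],[8,1,5],[9.8,2,6.1],[9.8,4,6.1],[9.8,6,6.1],[9.8,7,6.1],[9.8,8,6.1],[9.8,8.2,6.1]],"rot":[[0,0.145,0],[0,0.29,0],[0,0.435,0],[0,0.58,0],[0,0.725,0],[0,0.87,0],[0,1.015,0],[0,1.16,0],[0,1.305,0],[0,1.45,0]],"claw":[0.6,0.6,0.6,0.6,0.6,0.6,0.6,0.6,0.6,0.6]}'; python3 -c "
from h import *
go(.5525,.184,.007)
s=read_camera('scene');crop(s,250,120,130,135,5,'s11.png',1.5)"
```

```text
t: 11.2
eef_pos: [0.5519, 0.1839, 0.0587]
tool_rot: [[0.16, -0.006, 0.987], [-0.987, -0.003, 0.16], [0.002, -1.0, -0.006]]
contact_force: [0.3, 0.2, -0.9]
grip_width: 0.0745
from [0.5519 0.1839 0.0587] xyz [-0.01, 5.17, 0.09] rot [0.006, 0.0, 0.002] dist 5.2
```

View pics/s11.png

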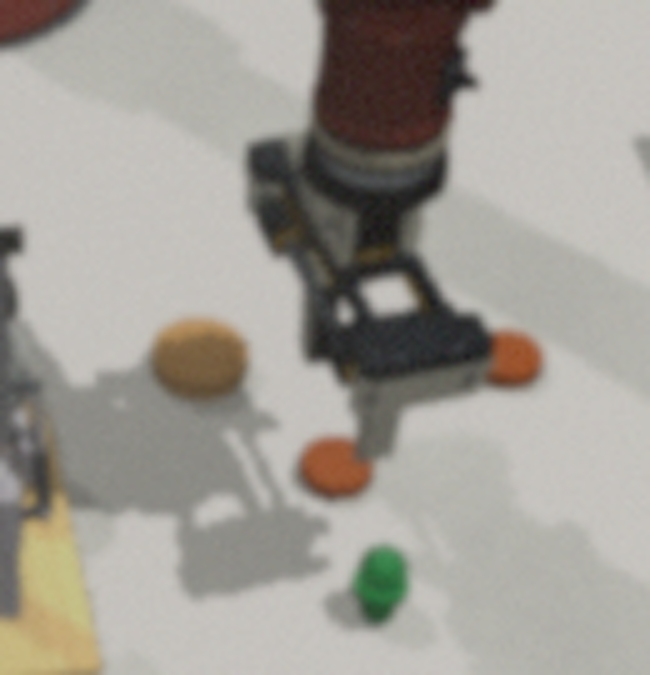

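```bash
python3 -m inch '{"xyz":[[0,2,0.1],[0,4,0.1],[0,5.1,0.1],[0,5.1,0.1],[0,5.1,0.1],[0,5.1,0.1],[0,5.1,0.1],[0,5.1,0.1],[0,5.1,0.1]],"rot":[[0,0,0],[0,0,0],[0,0,0],[0,0,0],[0,0,0],[0,0,0],[0,0,0],[0,0,0],[0,0,0]],"claw":[0.6,0.6,0.6,0.6,-0.3,-0.3,-0.3,-0.3,-0.3]}' 12; python3 -c "
from h import *
go(.5525,.184,.007,1.618)"
```

```text
t: 12.15
eef_pos: [0.553, 0.1844, 0.0083]
tool_rot: [[0.157, -0.004, 0.988], [-0.988, -0.002, 0.157], [0.002, -1.0, -0.005]]
contact_force: [-0.9, -0.4, 1.8]
grip_width: 0.0431
from [0.553  0.1844 0.0083] xyz [0.03, 0.13, -0.05] rot [0.005, -1.46, -0.002] dist 0.1
```

```bash
python3 -m inch '{"xyz":[[0,0,0],[0,0,0],[0,-1,0],[0,-2,0],[0,-2,0],[0,-2,0],[0,-2,0],[0,-2,0],[0,-2,0],[0,-2,0]],"rot":[[0,0,0],[0,0,0],[0,-0.14,0],[0,-0.29,0],[0,-0.44,0],[0,-0.59,0],[0,-0.74,0],[0,-0.89,0],[0,-1.04,0],[0,-1.19,0]],"claw":[0.5,0.5,0.5,0.5,0.5,0.5,0.5,0.5,0.5,0.5]}';python3 -c "
from h import *
go(.553,.1844,.007,1.618)"
```

```text
t: 13.15
eef_pos: [0.5531, 0.1843, 0.0282]
tool_rot: [[0.977, -0.004, 0.215], [-0.215, -0.003, 0.977], [-0.004, -1.0, -0.003]]
contact_force: [-0.8, 0.3, -0.3]
grip_width: 0.0698
from [0.5531 0.1843 0.0282] xyz [-0.0, 2.12, 0.02] rot [0.003, -0.264, -0.004] dist 2.1
```

```bash
python3 -m inch '{"xyz":[[0,0.5,0],[0,1.5,0],[0,2.1,0],[0,2.1,0],[0,2.1,0],[0,2.1,0],[0,2.1,0],[0,2.1,0],[0,2.1,0],[0,2.1,0]],"rot":[[0,-0.14,0],[0,-0.264,0],[0,-0.264,0],[0,-0.264,0],[0,-0.264,0],[0,-0.264,0],[0,-0.264,0],[0,-0.264,0],[0,-0.264,0],[0,-0.264,0]],"claw":[0.5,0.5,0.5,0.5,-0.3,-0.3,-0.3,-0.3,-0.3,-0.3]}' 15;python3 -c "
from h import *
go(.53,-.0221,.14,1.618)"
```

```text
t: 14.15
eef_pos: [0.5532, 0.1844, 0.0075]
tool_rot: [[0.999, -0.004, -0.047], [0.047, -0.002, 0.999], [-0.004, -1.0, -0.002]]
contact_force: [-0.0, 0.3, 2.4]
grip_width: 0.043
from [0.5532 0.1844 0.0075] xyz [-3.34, -13.19, -20.54] rot [0.002, -0.0, -0.004] dist 24.6
```

```bash
python3 -m inch '{"xyz":[[0,-4,0],[0,-8,0],[0,-12,-1],[-1,-13.5,-5],[-2,-13.5,-9],[-2.6,-13.5,-13],[-3,-13.5,-17],[-3.3,-13.2,-20.5],[-3.3,-13.2,-20.5],[-3.3,-13.2,-20.5]],"rot":[[0,0,0],[0,0,0],[0,0,0],[0,0,0],[0,0,0],[0,0,0],[0,0,0],[0,0,0],[0,0,0],[0,0,0]],"claw":[-0.3,-0.3,-0.3,-0.3,-0.3,-0.3,-0.3,-0.3,-0.3,-0.3]}' 15;python3 -c "
from h import *
go(.53,-.0221,.108,1.618)
s=read_camera('scene');crop(s,200,130,90,90,6,'s12.png',1.6)
t=read_camera('top');crop(t,220,150,90,90,6,'t12.png',2)"
```

```text
t: 15.15
eef_pos: [0.53, -0.0224, 0.14]
tool_rot: [[0.999, -0.004, -0.045], [0.045, -0.002, 0.999], [-0.005, -1.0, -0.002]]
contact_force: [0.6, 1.3, -0.1]
grip_width: 0.0429
from [ 0.53   -0.0224  0.14  ] xyz [0.01, 3.2, 0.04] rot [0.002, -0.003, -0.005] dist 3.2
```

View pics/s12.png

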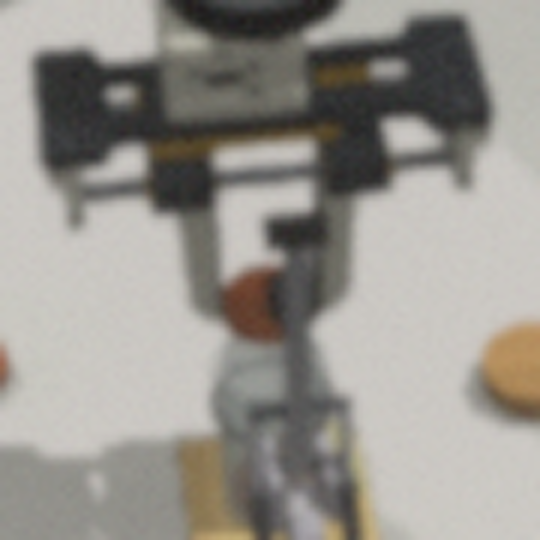

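View pics/t12.png

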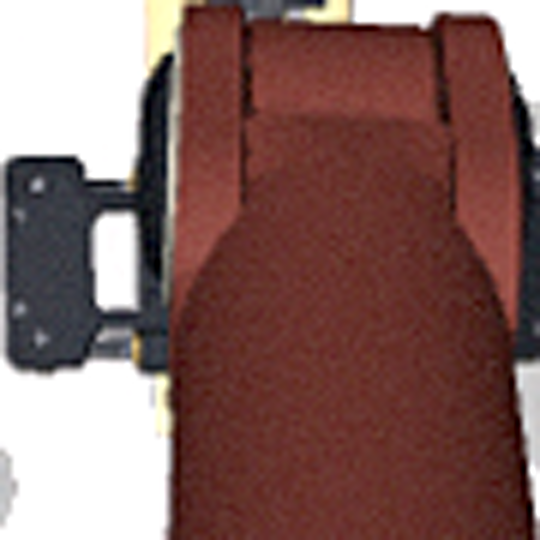

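```bash
python3 -m inch '{"xyz":[[0,1,0],[0,2,0],[0,2.5,0],[0,3,0],[0,3.1,0],[0,3.1,0],[0,3.1,0]],"rot":[[0,0,0],[0,0,0],[0,0,0],[0,0,0],[0,0,0],[0,0,0],[0,0,0]],"claw":[-0.3,-0.3,-0.3,-0.3,-0.3,-0.3,-0.3]}' 15;python3 -c "
from h import *
st()
s=read_camera('scene');crop(s,200,130,90,90,6,'s13.png',1.6)"
```

```text
t: 15.95
eef_pos: [0.5301, -0.0204, 0.1088]
tool_rot: [[0.999, -0.005, -0.049], [0.049, -0.002, 0.999], [-0.005, -1.0, -0.001]]
contact_force: [1.0, -2.7, -0.9]
grip_width: 0.0428
{'t': 15.95, 'joint_pos': [-0.0198, 0.5736, 0.0242, 1.8925, -0.0184, 0.6802, 1.6347], 'eef_pos': [0.5301, -0.0204, 0.1088], 'tool_rot': [[0.9988, -0.0046, -0.0489], [0.0489, -0.0015, 0.9988], [-0.0046, -1.0, -0.0013]], 'contact_force': [1.014, -2.7101, -0.8862], 'grip_width': 0.0428}
```

View pics/s13.png

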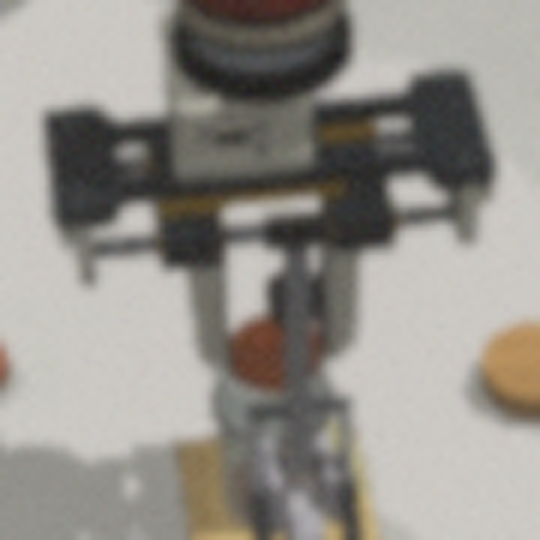

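```bash
python3 -m inch '{"xyz":[[0,0,-0.15],[0,0,-0.15],[0,0,-0.15],[0,0,-0.15],[0,-2,-0.1],[0,-5,-0.1],[0,-8,-0.1],[0,-11,-0.1]],"rot":[[0,0,0],[0,0,0],[0,0,0],[0,0,0],[0,0,0],[0,0,0],[0,0,0],[0,0,0]],"claw":[-0.3,0.4,0.4,0.4,0.4,0.4,0.4,0.4]}' 15;python3 -c "
from h import *
go(.4745,.306,.06)
s=read_camera('scene');crop(s,200,130,90,90,6,'s14.png',1.6)"
```

```text
t: 16.8
eef_pos: [0.5304, -0.0209, 0.2201]
tool_rot: [[0.999, -0.005, -0.049], [0.049, -0.001, 0.999], [-0.005, -1.0, -0.001]]
contact_force: [0.5, 0.4, -0.4]
grip_width: 0.0654
from [ 0.5304 -0.0209  0.2201] xyz [-3.9, 16.0, 32.94] rot [0.001, -0.0, -0.005] dist 36.8
```

View pics/s14.png

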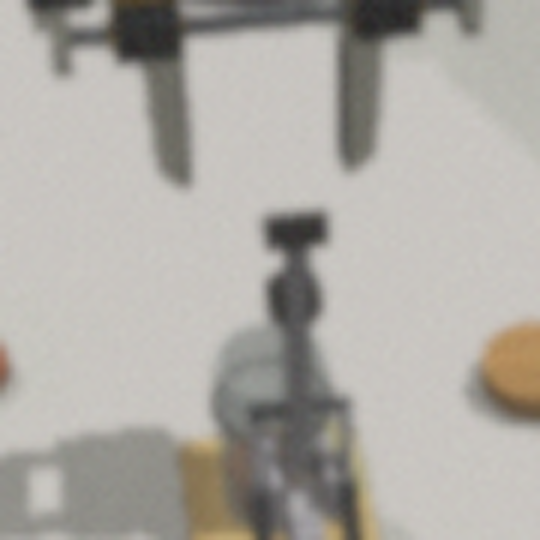

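The disc dropped in and the tube mouth is clear. Its position agrees with the average of the two cameras, so next I'll fetch the disc at (0.4745, 0.306).

```bash
python3 -m inch '{"xyz":[[-0.5,0,4],[-1,0,8],[-1.5,0,12],[-2,1,16],[-2.5,3,20],[-3,6,24],[-3.5,10,28],[-3.9,13.5,32],[-3.9,16,32.9],[-3.9,16,32.9]],"rot":[[0,0,0],[0,0,0],[0,0,0],[0,0,0],[0,0,0],[0,0,0],[0,0,0],[0,0,0],[0,0,0],[0,0,0]],"claw":[0.5,0.5,0.5,0.5,0.5,0.5,0.5,0.5,0.5,0.5]}';python3 -c "
from h import *
go(.4745,.306,.007,1.618)
s=read_camera('scene');
for d in discs(s): print(d)
t=read_camera('top')
for d in discs(t): print(d)
crop(s,290,110,120,120,5,'s15.png',1.6)"
```

```text
t: 17.85
eef_pos: [0.4752, 0.3077, 0.0604]
tool_rot: [[0.998, -0.002, -0.055], [0.055, -0.004, 0.998], [-0.003, -1.0, -0.004]]
contact_force: [-1.1, -1.0, -1.1]
grip_width: 0.0699
from [0.4752 0.3077 0.0604] xyz [-0.07, 5.34, -0.15] rot [0.004, 0.008, -0.003] dist 5.3
([386.0, 58.9], np.int32(52), [-0.3497, 0.6822])
([376.8, 72.7], np.int32(204), [-0.2325, 0.6038])
([248.1, 119.4], np.int32(373), [0.0542, 0.0241])
([193.8, 190.9], np.int32(88), [0.4198, -0.1743])
([351.1, 191.3], np.int32(99), [0.476, 0.3057])
([393.7, 207.8], np.int32(113), [0.5582, 0.4121])
([126.0, 248.6], np.int32(469), [0.6266, -0.3551])
([192.8, 253.5], np.int32(139), [0.6634, -0.1747])
([321.5, 155.0], np.int32(197), [0.6609, -0.174])
([390.1, 163.3], np.int32(557), [0.6439, -0.3558])
([96.5, 185.6], np.int32(72), [0.5638, 0.4072])
([81.7, 205.8], np.int32(83), [0.5109, 0.4414])
([268.2, 202.8], np.int32(78), [0.531, -0.036])
([43.2, 228.9], np.int32(47), [0.4497, 0.5342])
([320.7, 248.1], np.int32(209), [0.4176, -0.1737])
([255.3, 379.8], np.int32(126), [0.0893, -0.0132])
```

View pics/s15.png

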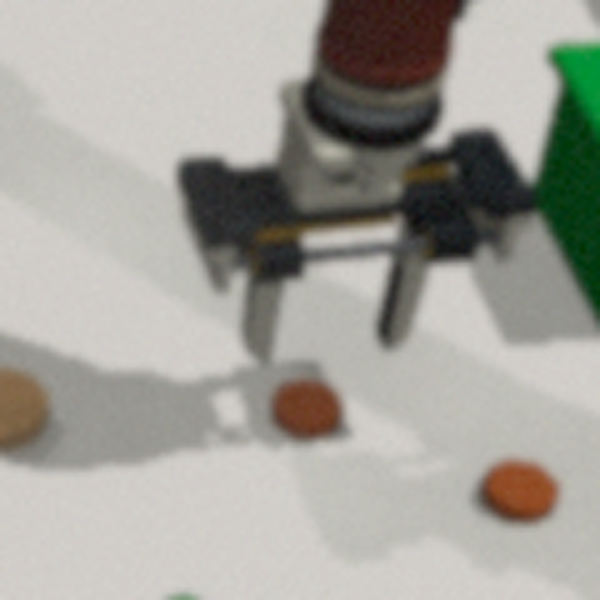

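```bash
python3 -m inch '{"xyz":[[0,2,0],[-0.1,4,-0.1],[-0.1,5.3,-0.1],[-0.1,5.3,-0.1],[-0.1,5.3,-0.1],[-0.1,5.3,-0.1],[-0.1,5.3,-0.1],[-0.1,5.3,-0.1],[-0.1,5.3,-0.1],[-0.1,5.3,-0.1]],"rot":[[0,0.008,0],[0,0.008,0],[0,0.008,0],[0,0.008,0],[0,0.008,0],[0,0.008,0],[0,0.008,0],[0,0.008,0],[0,0.008,0],[0,0.008,0]],"claw":[0.5,0.5,0.5,0.5,-0.3,-0.3,-0.3,-0.3,-0.3,-0.3]}' 15;python3 -c "
from h import *
go(.53,-.0221,.14,1.618)
t=read_camera('top')
crop(t,230,170,70,70,8,'t16.png',2)"
```

```text
t: 18.95
eef_pos: [0.4796, 0.304, 0.0125]
tool_rot: [[0.999, 0.007, -0.041], [0.041, -0.002, 0.999], [0.007, -1.0, -0.002]]
contact_force: [-0.5, 0.2, 5.5]
grip_width: 0.0401
from [0.4796 0.304  0.0125] xyz [3.78, -12.67, -32.81] rot [0.002, -0.006, 0.007] dist 35.4
```

View pics/t16.png

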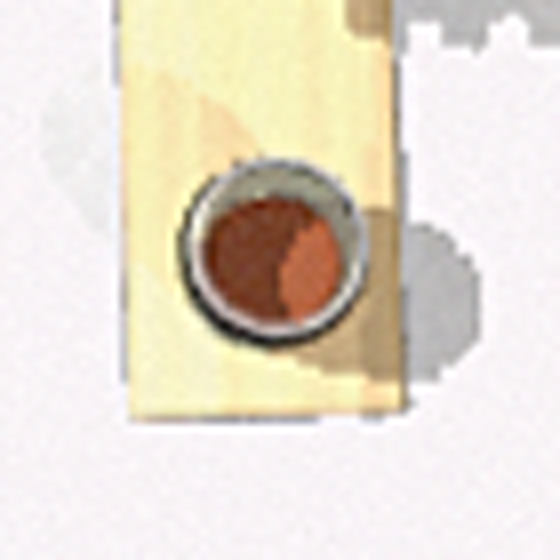

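```bash
python3 -c "
from h import *
st()
s=read_camera('scene')
crop(s,290,110,120,120,5,'s17.png',1.6)"
```

```text
{'t': 19.0, 'joint_pos': [-0.6069, 0.7623, 0.0009, 1.8565, 0.0091, 0.5182, 0.9978], 'eef_pos': [0.4795, 0.304, 0.0124], 'tool_rot': [[0.9991, 0.0067, -0.0412], [0.0412, -0.0016, 0.9992], [0.0066, -1.0, -0.0019]], 'contact_force': [-0.0405, -0.0379, 5.9654], 'grip_width': 0.04}
```

View pics/s17.png

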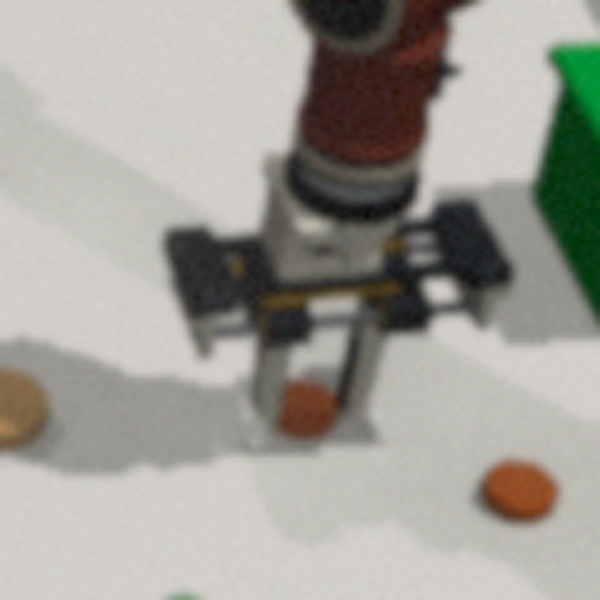

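```bash
python3 -m inch '{"xyz":[[0,0,0],[0,0,0],[-0.3,-1,0],[-0.5,-2,0.2],[-0.5,-2,0.2],[-0.5,-2,0.2]],"rot":[[0,0,0],[0,0,0],[0,0,0],[0,0,0],[0,0,0],[0,0,0]],"claw":[0.5,0.5,0.5,0.5,0.5,0.5]}' 15;python3 -c "
from h import *
go(.4745,.306,.007,1.618)
st()
s=read_camera('scene')
print(discs(s))
crop(s,290,110,120,120,5,'s18.png',1.6)"
```

```text
t: 19.65
eef_pos: [0.4745, 0.3062, 0.033]
tool_rot: [[0.999, 0.008, -0.042], [0.042, -0.001, 0.999], [0.008, -1.0, -0.001]]
contact_force: [-0.1, -0.7, -0.5]
grip_width: 0.0698
from [0.4745 0.3062 0.033 ] xyz [-0.02, 2.6, -0.01] rot [0.001, -0.006, 0.008] dist 2.6
{'t': 19.65, 'joint_pos': [-0.6158, 0.7255, 0.0018, 1.8575, 0.0074, 0.5529, 0.9916], 'eef_pos': [0.4745, 0.3062, 0.033], 'tool_rot': [[0.9991, 0.0076, -0.0416], [0.0416, -0.0009, 0.9991], [0.0076, -1.0, -0.0012]], 'contact_force': [-0.0791, -0.7357, -0.478], 'grip_width': 0.0698}
[([367.2, 75.2], np.int32(54), [-0.2162, 0.5567]), ([378.3, 86.2], np.int32(82), [-0.1213, 0.5761]), ([248.2, 119.5], np.int32(373), [0.0547, 0.0244]), ([193.9, 191.0], np.int32(89), [0.4204, -0.174]), ([350.2, 191.1], np.int32(98), [0.4746, 0.3035]), ([393.7, 207.6], np.int32(109), [0.5577, 0.4123]), ([126.0, 248.6], np.int32(472), [0.6266, -0.3551]), ([192.7, 253.6], np.int32(140), [0.6634, -0.1748])]
```

View pics/s18.png

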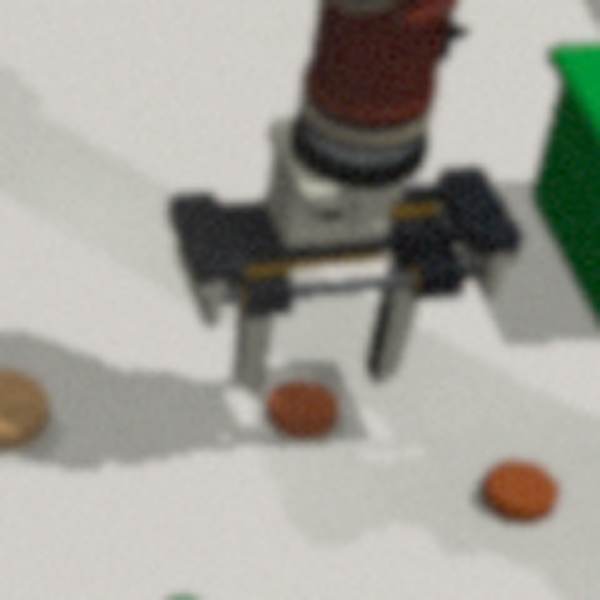

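```bash
python3 -m inch '{"xyz":[[-0.1,1,-0.2],[-0.1,2,-0.2],[-0.1,2.6,-0.2],[-0.1,2.6,-0.2],[-0.1,2.6,-0.2]],"rot":[[0,0,0],[0,0,0],[0,-0.006,0.006],[0,-0.006,0.006],[0,-0.006,0.006]],"claw":[0.5,0.5,0.5,0.5,0.5]}' 15
```

```text
t: 20.2
eef_pos: [0.4736, 0.3037, 0.0061]
tool_rot: [[0.999, 0.0, -0.047], [0.047, -0.002, 0.999], [0.0, -1.0, -0.002]]
contact_force: [0.8, 0.8, 0.2]
grip_width: 0.0697
```

```bash
python3 -m inch '{"xyz":[[-0.05,0,0],[-0.05,0,0],[-0.05,0,0],[-0.05,0,0],[-0.05,0,0],[-0.05,0,0]],"rot":[[0,0,0],[0,0,0],[0,0,0],[0,0,0],[0,0,0],[0,0,0]],"claw":[-0.3,-0.3,-0.3,-0.3,-0.3,-0.3]}' 15;python3 -c "
from h import *
go(.53,-.0221,.14,1.618)"
```

```text
t: 20.8
eef_pos: [0.4732, 0.3037, 0.0064]
tool_rot: [[0.999, 0.001, -0.047], [0.047, -0.002, 0.999], [0.001, -1.0, -0.002]]
contact_force: [-0.1, 0.7, 1.1]
grip_width: 0.0433
from [0.4732 0.3037 0.0064] xyz [4.15, -13.3, -32.84] rot [0.002, -0.0, 0.001] dist 35.7
```

```bash
python3 -m inch '{"xyz":[[0,-4,0],[0.5,-8,-3],[1,-12,-7],[1.5,-14.5,-11],[2,-14.5,-15.5],[2.5,-14.5,-20],[3.2,-14.5,-24.5],[3.8,-14,-29],[4.15,-13.3,-32.8],[4.15,-13.3,-32.8]],"rot":[[0,0,0],[0,0,0],[0,0,0],[0,0,0],[0,0,0],[0,0,0],[0,0,0],[0,0,0],[0,0,0],[0,0,0]],"claw":[-0.3,-0.3,-0.3,-0.3,-0.3,-0.3,-0.3,-0.3,-0.3,-0.3]}' 15;python3 -c "
from h import *
go(.53,-.0221,.108,1.618)"
```

```text
t: 21.8
eef_pos: [0.5295, -0.0301, 0.1391]
tool_rot: [[0.999, -0.001, -0.035], [0.035, -0.007, 0.999], [-0.001, -1.0, -0.007]]
contact_force: [-0.4, -0.5, -0.6]
grip_width: 0.0436
from [ 0.5295 -0.0301  0.1391] xyz [0.09, 3.11, 0.82] rot [0.007, -0.012, -0.001] dist 3.2
```

```bash
python3 -m inch '{"xyz":[[0.1,0,0.8],[0.1,0,0.8],[0.1,0.5,0.8],[0.1,0.5,0.8]],"rot":[[0.007,-0.012,0],[0.007,-0.012,0],[0.007,-0.012,0],[0.007,-0.012,0]],"claw":[-0.3,-0.3,-0.3,-0.3]}' 15;python3 -c "
from h import *
go(.53,-.0219,.1075,1.618)"
```

```text
t: 22.2
eef_pos: [0.5296, -0.0205, 0.1335]
tool_rot: [[0.999, -0.003, -0.05], [0.05, 0.001, 0.999], [-0.003, -1.0, 0.001]]
contact_force: [-0.4, -0.4, -0.3]
grip_width: 0.0431
from [ 0.5296 -0.0205  0.1335] xyz [0.04, 2.6, -0.15] rot [-0.001, 0.003, -0.003] dist 2.6
```

```bash
python3 -m inch '{"xyz":[[0,0.5,-0.1],[0,1.2,-0.1],[0,1.9,-0.15],[0,2.5,-0.15],[0,2.6,-0.15],[0,2.6,-0.15],[0,2.6,-0.15]],"rot":[[0,0,0],[0,0.003,0],[0,0.003,0],[0,0.003,0],[0,0.003,0],[0,0.003,0],[0,0.003,0]],"claw":[-0.3,-0.3,-0.3,-0.3,-0.3,-0.3,-0.3]}' 15
```

```text
t: 22.9
eef_pos: [0.5298, -0.022, 0.1076]
tool_rot: [[0.999, -0.002, -0.047], [0.047, 0.001, 0.999], [-0.002, -1.0, 0.001]]
contact_force: [0.9, 0.3, 0.1]
grip_width: 0.0434
```

```bash
python3 -m inch '{"xyz":[[0,0,0],[0,0,0],[0,0,0],[0,0,0],[0,-2,0],[0,-5,0],[0,-8,0],[0,-8,0]],"rot":[[0,0,0],[0,0,0],[0,0,0],[0,0,0],[0,0,0],[0,0,0],[0,0,0],[0,0,0]],"claw":[0.4,0.4,0.4,0.4,0.4,0.4,0.4,0.4]}' 15;python3 -c "
from h import *
go(.4187,-.1737,.08)
go(.662,-.1745,.08)
s=read_camera('scene');crop(s,200,130,90,90,6,'s19.png',1.6)"
```

```text
t: 23.7
eef_pos: [0.5329, -0.0221, 0.1916]
tool_rot: [[0.999, 0.007, -0.047], [0.047, 0.001, 0.999], [0.007, -1.0, 0.0]]
contact_force: [1.2, -0.5, -0.1]
grip_width: 0.0651
from [ 0.5329 -0.0221  0.1916] xyz [-12.19, 11.07, -14.62] rot [-0.0, -0.0, 0.007] dist 22.0
from [ 0.5329 -0.0221  0.1916] xyz [12.11, 11.24, -15.84] rot [-0.0, -0.0, 0.007] dist 22.9
```

View pics/s19.png

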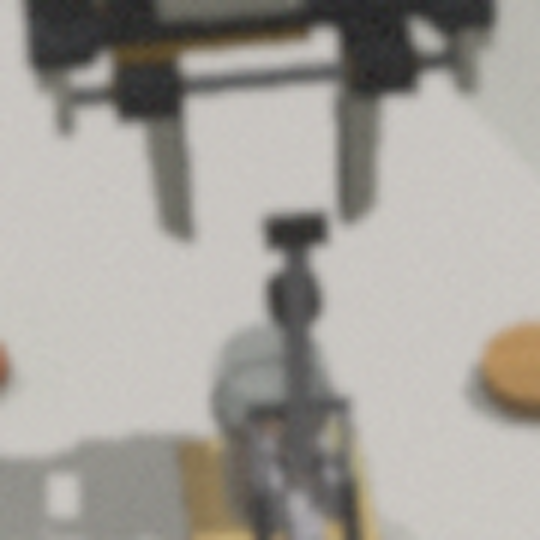

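```bash
python3 -m inch '{"xyz":[[-2,0,-1.5],[-5,0,-4.5],[-8,1,-8.5],[-10,4,-11.5],[-11.5,7,-13.5],[-12,9.5,-14.3],[-12.1,11,-14.6],[-12.1,11,-14.6],[-12.1,11,-14.6],[-12.1,11,-14.6]],"rot":[[0,0,0],[0,0,0],[0,0,0],[0,0,0],[0,0,0],[0,0,0],[0,0,0],[0,0,0],[0,0,0],[0,0,0]],"claw":[0.5,0.5,0.5,0.5,0.5,0.5,0.5,0.5,0.5,0.5]}';python3 -c "
from h import *
go(.4188,-.1738,.007,1.618)
s=read_camera('scene');print(discs(s))
t=read_camera('top');crop(t,230,170,70,70,8,'t20.png',2)
print(discs(t))"
```

```text
t: 24.75
eef_pos: [0.4182, -0.1731, 0.0796]
tool_rot: [[0.999, 0.004, -0.048], [0.048, 0.0, 0.999], [0.004, -1.0, 0.0]]
contact_force: [0.4, 0.3, -0.2]
grip_width: 0.0695
from [ 0.4182 -0.1731  0.0796] xyz [0.03, 7.26, -0.07] rot [-0.0, 0.001, 0.004] dist 7.3
[([170.9, 71.5], np.int32(49), [-0.3517, -0.2811]), ([247.5, 119.7], np.int32(361), [0.0556, 0.0216]), ([193.9, 191.0], np.int32(82), [0.4203, -0.174]), ([393.6, 207.8], np.int32(114), [0.5583, 0.4118]), ([125.9, 248.6], np.int32(471), [0.6266, -0.3553]), ([192.7, 253.5], np.int32(141), [0.6633, -0.1749])]
[([321.6, 155.0], np.int32(199), [0.6607, -0.1741]), ([390.1, 163.2], np.int32(571), [0.6442, -0.3559]), ([93.7, 189.0], np.int32(202), [0.5549, 0.4138]), ([265.6, 202.0], np.int32(118), [0.5328, -0.0294]), ([321.2, 249.4], np.int32(64), [0.4144, -0.1749]), ([256.8, 380.0], np.int32(126), [0.0891, -0.0168])]
```

View pics/t20.png

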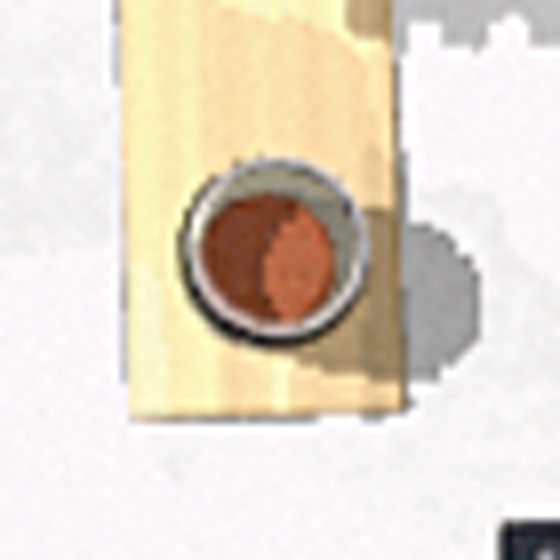

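Three discs are lying flat in the tube now. The next one to pick is the disc at (0.419, -0.174).

```bash
python3 -m inch '{"xyz":[[0,2,0],[0,4,0],[0,6,0],[0,7,-0.1],[0,7.2,-0.1],[0,7.2,-0.1],[0,7.2,-0.1]],"rot":[[0,0,0],[0,0,0],[0,0,0.004],[0,0,0.004],[0,0,0.004],[0,0,0.004],[0,0,0.004]],"claw":[0.5,0.5,0.5,0.5,0.5,0.5,0.5]}'
```

```text
t: 25.55
eef_pos: [0.4193, -0.1744, 0.0086]
tool_rot: [[0.999, 0.002, -0.048], [0.048, -0.001, 0.999], [0.002, -1.0, -0.001]]
contact_force: [0.6, -0.5, 0.1]
grip_width: 0.0693
```

```bash
python3 -m inch '{"xyz":[[0,0.15,0],[0,0.15,0],[0,0.15,0],[0,0.15,0],[0,0.15,0],[0,0.15,0],[0,0.15,0]],"rot":[[0,0,0],[0,0,0],[0,0,0],[0,0,0],[0,0,0],[0,0,0],[0,0,0]],"claw":[0.5,-0.3,-0.3,-0.3,-0.3,-0.3,-0.3]}' 15;python3 -c "
from h import *
go(.53,-.0221,.14,1.618)"
```

```text
t: 26.25
eef_pos: [0.4193, -0.1745, 0.0072]
tool_rot: [[0.999, 0.002, -0.048], [0.048, -0.001, 0.999], [0.002, -1.0, -0.001]]
contact_force: [0.3, -0.5, 2.8]
grip_width: 0.0432
from [ 0.4193 -0.1745  0.0072] xyz [11.81, -13.27, 14.68] rot [0.001, 0.001, 0.002] dist 23.0
```

```bash
python3 -m inch '{"xyz":[[0,-4,0],[0.5,-8,0.5],[2,-12,2.5],[5,-14,6],[8,-14,10],[10.5,-13.7,13],[11.5,-13.3,14.3],[11.8,-13.3,14.7],[11.8,-13.3,14.7],[11.8,-13.3,14.7]],"rot":[[0,0,0],[0,0,0],[0,0,0],[0,0,0],[0,0,0],[0,0,0],[0,0,0],[0,0,0],[0,0,0],[0,0,0]],"claw":[-0.3,-0.3,-0.3,-0.3,-0.3,-0.3,-0.3,-0.3,-0.3,-0.3]}' 15;python3 -c "
from h import *
go(.53,-.022,.108,1.618)"
```

```text
t: 27.25
eef_pos: [0.5286, -0.0244, 0.14]
tool_rot: [[0.999, 0.0, -0.045], [0.045, -0.002, 0.999], [0.0, -1.0, -0.002]]
contact_force: [0.0, 0.4, -0.2]
grip_width: 0.0429
from [ 0.5286 -0.0244  0.14  ] xyz [0.15, 3.2, 0.24] rot [0.002, -0.003, 0.0] dist 3.2
```

```bash
python3 -m inch '{"xyz":[[0.1,0,0.2],[0.1,0.5,0.2],[0.1,1.5,0.2],[0.1,2.2,0.2],[0.1,2.2,0.2],[0.1,2.2,0.2]],"rot":[[0,0,0],[0,-0.003,0],[0,-0.003,0],[0,-0.003,0],[0,-0.003,0],[0,-0.003,0]],"claw":[-0.3,-0.3,-0.3,-0.3,-0.3,-0.3]}' 15
```

```text
t: 27.85
eef_pos: [0.5293, -0.0224, 0.1176]
tool_rot: [[0.999, -0.001, -0.048], [0.048, -0.002, 0.999], [-0.001, -1.0, -0.002]]
contact_force: [-0.5, -0.3, -0.4]
grip_width: 0.043
```

```bash
python3 -m inch '{"xyz":[[0,0.5,0],[0,1,0],[0,1,0],[0,1,0]],"rot":[[0,0,0],[0,0,0],[0,0,0],[0,0,0]],"claw":[-0.3,-0.3,-0.3,-0.3]}' 15
```

```text
t: 28.25
eef_pos: [0.5296, -0.0224, 0.1075]
tool_rot: [[0.999, -0.0, -0.048], [0.048, -0.002, 0.999], [-0.0, -1.0, -0.002]]
contact_force: [1.0, 0.1, -0.3]
grip_width: 0.043
```

```bash
python3 -m inch '{"xyz":[[0,0,0],[0,0,0],[0,0,0],[0,0,0],[0,-2,0],[0,-5,0],[0,-8,0],[0,-8.5,-1],[0,-8.5,-4],[0,-8.5,-8]],"rot":[[0,0,0],[0,0,0],[0,0,0],[0,0,0],[0,0,0],[0,0,0],[0,0,0],[0,0,0],[0,0,0],[0,0,0]],"claw":[0.4,0.4,0.4,0.4,0.4,0.4,0.4,0.5,0.5,0.5]}' 15;python3 -c "
from h import *
go(.662,-.1745,.07,1.618)
s=read_camera('scene');crop(s,200,130,90,90,6,'s21.png',1.6)"
```

```text
t: 29.25
eef_pos: [0.5334, -0.1009, 0.1925]
tool_rot: [[0.999, -0.0, -0.052], [0.052, -0.001, 0.999], [-0.0, -1.0, -0.001]]
contact_force: [0.9, -1.3, -0.9]
grip_width: 0.07
from [ 0.5334 -0.1009  0.1925] xyz [12.46, 12.26, -8.01] rot [0.001, 0.005, -0.0] dist 19.2
```

View pics/s21.png

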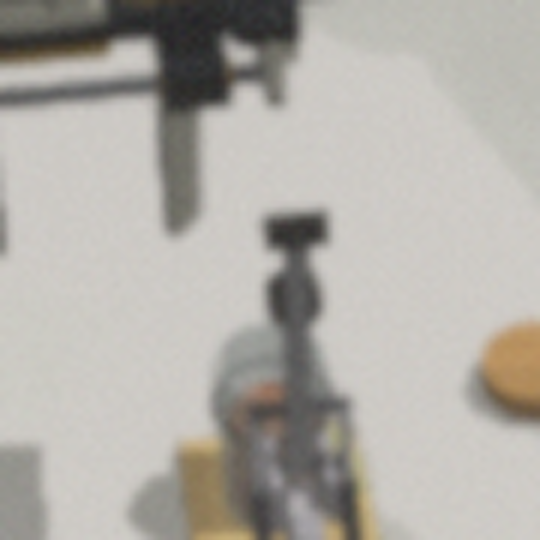

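```bash
python3 -m inch '{"xyz":[[0,0,-3],[1,0,-6],[4,1,-8],[7.5,3,-8],[10.5,6,-8],[12,9.5,-8],[12.5,11.5,-8],[12.5,12.3,-8],[12.5,12.3,-8],[12.5,12.3,-8]],"rot":[[0,0,0],[0,0,0],[0,0.005,0],[0,0.005,0],[0,0.005,0],[0,0.005,0],[0,0.005,0],[0,0.005,0],[0,0.005,0],[0,0.005,0]],"claw":[0.5,0.5,0.5,0.5,0.5,0.5,0.5,0.5,0.5,0.5]}';python3 -c "
from h import *
go(.662,-.1745,.007,1.618)
s=read_camera('scene');print(discs(s))
crop(s,215,165,50,60,10,'s22.png',1.7)
t=read_camera('top');crop(t,230,170,70,70,8,'t22.png',2)"
```

```text
t: 30.3
eef_pos: [0.6605, -0.1901, 0.0717]
tool_rot: [[0.999, 0.001, -0.033], [0.033, -0.011, 0.999], [0.001, -1.0, -0.011]]
contact_force: [0.7, -0.5, -0.2]
grip_width: 0.0696
from [ 0.6605 -0.1901  0.0717] xyz [0.19, 6.45, 1.63] rot [0.011, -0.015, 0.001] dist 6.7
[([182.4, 5.4], np.int32(257), [-1.1195, -0.2527]), ([169.9, 86.2], np.int32(3112), [-0.2255, -0.2793]), ([249.9, 40.4], np.int32(71), [-0.6183, 0.0886]), ([246.6, 119.4], np.int32(428), [0.0538, 0.0184]), ([393.6, 207.8], np.int32(116), [0.5585, 0.4116]), ([126.0, 248.4], np.int32(464), [0.626, -0.355]), ([192.8, 253.6], np.int32(136), [0.6636, -0.1746])]
```

View pics/s22.png

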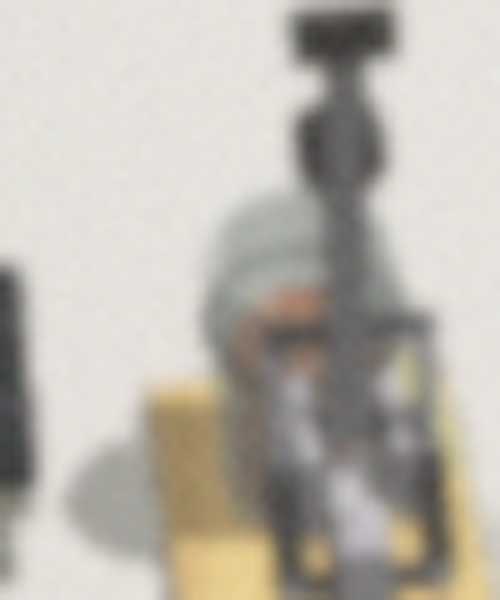

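View pics/t22.png

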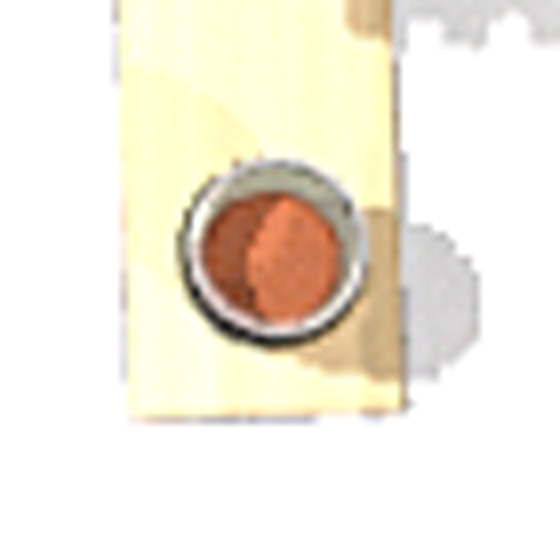

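```bash
python3 -m inch '{"xyz":[[0.1,1,1.0],[0.2,2,1.6],[0.2,3.5,1.6],[0.2,4.5,1.6],[0.2,4.5,1.6],[0.2,4.5,1.6]],"rot":[[0.005,-0.015,0],[0.011,-0.015,0],[0.011,-0.015,0],[0.011,-0.015,0],[0.011,-0.015,0],[0.011,-0.015,0]],"claw":[0.5,0.5,0.5,0.5,0.5,0.5]}';python3 -c "
from h import *
go(.662,-.1745,.007,1.618)"
```

```text
t: 31.0
eef_pos: [0.6624, -0.1748, 0.0265]
tool_rot: [[0.999, 0.001, -0.047], [0.047, -0.0, 0.999], [0.001, -1.0, -0.0]]
contact_force: [0.0, -0.1, -0.4]
grip_width: 0.07
from [ 0.6624 -0.1748  0.0265] xyz [-0.04, 1.95, 0.03] rot [0.0, 0.0, 0.001] dist 1.9
```

```bash
python3 -m inch '{"xyz":[[0,1,0],[0,1.9,0],[0,1.95,0],[0,1.95,0],[0,1.95,0],[0,1.95,0],[0,1.95,0],[0,1.95,0],[0,1.95,0],[0,1.95,0]],"rot":[[0,0,0],[0,0,0],[0,0,0],[0,0,0],[0,0,0],[0,0,0],[0,0,0],[0,0,0],[0,0,0],[0,0,0]],"claw":[0.5,0.5,0.5,0.5,-0.3,-0.3,-0.3,-0.3,-0.3,-0.3]}' 15;python3 -c "
from h import *
go(.52,-.12,.14,1.618)"
```

```text
t: 32.0
eef_pos: [0.6626, -0.1749, 0.0073]
tool_rot: [[0.999, 0.002, -0.047], [0.047, -0.0, 0.999], [0.002, -1.0, -0.0]]
contact_force: [-0.1, 0.2, 1.8]
grip_width: 0.043
from [ 0.6626 -0.1749  0.0073] xyz [-13.96, -13.3, 6.15] rot [0.0, 0.0, 0.002] dist 20.2
```

```bash
python3 -m inch '{"xyz":[[0,-4,0],[-1,-8,0],[-4,-12,0],[-8,-13.5,0.5],[-12,-13.5,3],[-13.8,-13.5,6],[-13.5,-13.5,10],[-12.8,-13.3,13.5],[-12.5,-13.3,15],[-12.5,-13.3,15.3]],"rot":[[0,0,0],[0,0,0],[0,0,0],[0,0,0],[0,0,0],[0,0,0],[0,0,0],[0,0,0],[0,0,0],[0,0,0]],"claw":[-0.3,-0.3,-0.3,-0.3,-0.3,-0.3,-0.3,-0.3,-0.3,-0.3]}' 15;python3 -m inch '{"xyz":[[0,0,0],[0,0,0],[0,0,0]],"rot":[[0,0,0],[0,0,0],[0,0,0]],"claw":[-0.3,-0.3,-0.3]}'; python3 -c "
from h import *
go(.53,-.022,.115,1.618)"
```

```text
t: 33.0
eef_pos: [0.5306, -0.0256, 0.1399]
tool_rot: [[0.999, 0.002, -0.052], [0.052, 0.0, 0.999], [0.002, -1.0, 0.0]]
contact_force: [0.1, -0.1, 0.3]
grip_width: 0.0431
t: 33.3
eef_pos: [0.5305, -0.0278, 0.1399]
tool_rot: [[0.999, 0.002, -0.048], [0.048, -0.001, 0.999], [0.002, -1.0, -0.001]]
contact_force: [0.3, -0.7, -0.3]
grip_width: 0.0429
from [ 0.5305 -0.0278  0.1399] xyz [-0.03, 2.49, 0.58] rot [0.001, 0.001, 0.002] dist 2.6
```

```bash
python3 -m inch '{"xyz":[[0,0,0.3],[0,0.5,0.58],[0,1.5,0.58],[0,2.3,0.58],[0,2.3,0.58],[0,2.3,0.58]],"rot":[[0,0,0],[0,0,0],[0,0,0],[0,0,0],[0,0,0],[0,0,0]],"claw":[-0.3,-0.3,-0.3,-0.3,-0.3,-0.3]}' 15
```

```text
t: 33.9
eef_pos: [0.53, -0.0221, 0.1164]
tool_rot: [[0.999, 0.001, -0.048], [0.048, -0.001, 0.999], [0.001, -1.0, -0.001]]
contact_force: [1.1, 0.0, 0.2]
grip_width: 0.0431
```

```bash
python3 -m inch '{"xyz":[[0,0.5,0],[0,0.9,0],[0,0.9,0],[0,0.9,0]],"rot":[[0,0,0],[0,0,0],[0,0,0],[0,0,0]],"claw":[-0.3,-0.3,-0.3,-0.3]}' 15
```

```text
t: 34.3
eef_pos: [0.53, -0.0221, 0.1073]
tool_rot: [[0.999, 0.0, -0.048], [0.048, -0.001, 0.999], [0.0, -1.0, -0.001]]
contact_force: [-0.4, 0.2, -0.4]
grip_width: 0.0427
```

Release, rise, and move toward +y so the tube can be seen.

```bash
python3 -m inch '{"xyz":[[0,0,0],[0,0,0],[0,0,0],[0,0,0],[0,-2,0],[0,-5,0],[0,-8,0],[-1,-9,2],[-1,-9,6],[-1,-9,10]],"rot":[[0,0,0],[0,0,0],[0,0,0],[0,0,0],[0,0,0],[0,0,0],[0,0,0],[0,0,0],[0,0,0],[0,0,0]],"claw":[0.4,0.4,0.4,0.4,0.4,0.4,0.4,0.5,0.5,0.5]}' 15;python3 -m inch '{"xyz":[[0,0,4],[0,0,8],[0,0,10],[0,0,10],[0,0,10]],"rot":[[0,0,0],[0,0,0],[0,0,0],[0,0,0],[0,0,0]],"claw":[0.5,0.5,0.5,0.5,0.5]}';python3 -c "
from h import *
st()
a=np.mean([read_camera('scene')['pixels'].astype(float) for _ in range(8)],0)
s=read_camera('scene');print(discs(s))
s['pixels']=np.clip(a,0,255).astype(np.uint8)
np.save('avg2.npy',a)
crop(s,226,176,36,40,14,'s23.png',1.8)
t=read_camera('top');crop(t,230,170,70,70,8,'t23.png',2)
print('g');g=a.mean(2)
for v in range(182,206): print(v,g[v,233:246].round().astype(int).tolist(),(a[v,233:246,0]-a[v,233:246,2]).round().astype(int).tolist())"
```

```text
t: 35.3
eef_pos: [0.5153, 0.0777, 0.1981]
tool_rot: [[0.999, 0.002, -0.046], [0.046, -0.001, 0.999], [0.002, -1.0, -0.001]]
contact_force: [0.5, 0.4, -0.0]
grip_width: 0.0697
t: 35.8
eef_pos: [0.5107, 0.1766, 0.1979]
tool_rot: [[0.999, 0.002, -0.046], [0.046, -0.002, 0.999], [0.002, -1.0, -0.002]]
contact_force: [-0.2, -0.6, -0.2]
grip_width: 0.0695
{'t': 35.8, 'joint_pos': [-0.3761, 0.4662, 0.0017, 1.7728, 0.0025, 0.9014, 1.2403], 'eef_pos': [0.5107, 0.1766, 0.1979], 'tool_rot': [[0.999, 0.0021, -0.0456], [0.0456, -0.0021, 0.999], [0.002, -1.0, -0.0022]], 'contact_force': [-0.234, -0.6271, -0.2151], 'grip_width': 0.0695}
[([330.1, 17.3], np.int32(758), [-0.8447, 0.5371]), ([246.8, 119.6], np.int32(372), [0.055, 0.0193]), ([393.7, 207.7], np.int32(112), [0.5577, 0.412]), ([125.9, 248.5], np.int32(467), [0.6264, -0.3552])]
g
182 [125, 125, 124, 125, 125, 125, 125, 125, 125, 124, 117, 98, 69] [5, 5, 5, 4, 5, 5, 5, 5, 5, 4, 5, 4, 3]
183 [118, 119, 119, 119, 121, 123, 124, 122, 121, 119, 114, 101, 79] [5, 5, 4, 5, 4, 4, 4, 4, 4, 4, 3, 4, 2]
184 [105, 106, 106, 107, 111, 117, 118, 116, 11
[... 1478 characters left out ...]
1, 86, 74, 64, 63, 62, 62, 60, 56, 52, 49, 52, 54] [4, 4, 3, 3, 4, 8, 12, 12, 7, 3, 5, 8, 10]
200 [91, 87, 79, 68, 59, 58, 59, 61, 60, 58, 57, 60, 62] [4, 4, 4, 3, 4, 8, 11, 9, 5, 3, 7, 12, 14]
201 [90, 88, 83, 71, 60, 54, 55, 59, 62, 64, 64, 67, 68] [5, 5, 5, 4, 4, 7, 9, 8, 3, 3, 7, 11, 13]
202 [86, 84, 80, 74, 64, 56, 53, 56, 62, 67, 72, 76, 73] [11, 11, 11, 9, 7, 6, 8, 6, 4, 3, 4, 5, 7]
203 [80, 79, 78, 73, 68, 61, 57, 56, 61, 69, 78, 86, 83] [22, 23, 23, 17, 11, 8, 8, 7, 3, 1, 1, 1, 3]
204 [75, 75, 76, 73, 69, 65, 60, 59, 62, 70, 80, 90, 86] [31, 33, 30, 23, 13, 8, 9, 8, 5, 2, -1, 0, 1]
205 [72, 74, 76, 73, 70, 66, 62, 60, 63, 69, 77, 85, 81] [33, 34, 32, 24, 14, 9, 9, 10, 5, 1, 0, 0, 1]
```

View pics/s23.png

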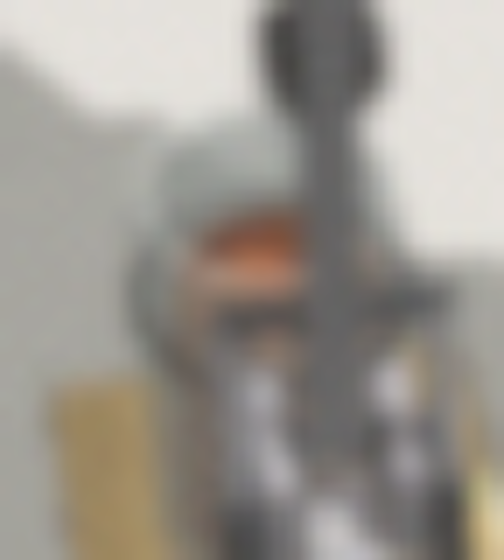

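View pics/t23.png

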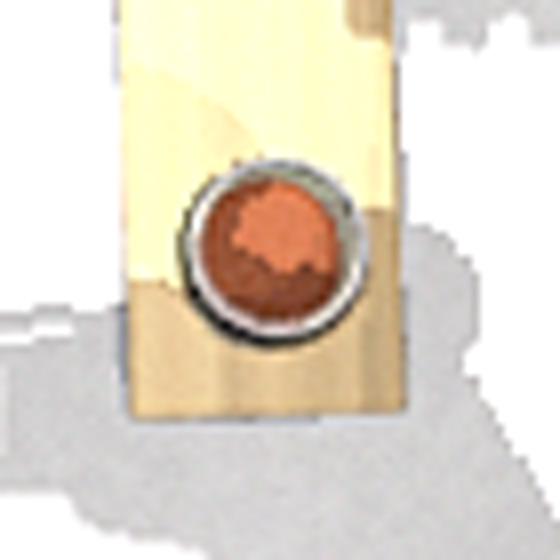

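```bash
python3 -c "
from h import *
from scipy.optimize import least_squares
s=read_camera('scene')
th=np.linspace(0,2*np.pi,721)
def circ(cx,cy,r,z): return proj(s,np.c_[cx+r*np.cos(th),cy+r*np.sin(th),np.full(721,z)])
def at(P,u,back):
    m=P[:,0]; i=[k for k in range(720) if (m[k]-u)*(m[k+1]-u)<=0]
    vs=[P[k,1] for k in i]
    return (min(vs) if back else max(vs)) if vs else 200
ring=[(239,191,1),(240,190.5,1),(241,190.2,1),(242,190,1),(237,200.8,0),(238,201.5,0),(239,202.2,0)]
rim=[(239,184.6,1),(240,184.3,1),(241,184.2,1),(242,184.1,1)]
for x in(.528,.530,.532):
  for y in(-.022,):
    P=circ(x,y,.027,.106);print(x,'rim',[round(at(P,u,b)-v,2) for u,v,b in rim])
    D=circ(x,y,.022,.082);print('  disc top back u241-245',[round(at(D,u,1),2) for u in(241,243,245)])
    for z in(.077,.079,.081,.083,.085):
      P=circ(x,y,.0272,z);print('  ',z,[round(at(P,u,b)-v,2) for u,v,b in ring],'left',P[P[:,0].argmin()].round(2))
"
```

```text
0.528 rim [np.float64(-0.32), np.float64(-0.47), np.float64(-0.74), np.float64(-0.88)]
  disc top back u241-245 [np.float64(191.11), np.float64(190.49), np.float64(190.28)]
   0.077 [np.float64(0.89), np.float64(0.87), np.float64(0.77), np.float64(0.7), np.float64(0.19), np.float64(0.35), np.float64(0.28)] left [235.36 197.28]
   0.079 [np.float64(0.35), np.float64(0.37), np.float64(0.26), np.float64(0.17), np.float64(-0.26), np.float64(-0.15), np.float64(-0.23)] left [235.33 196.78]
   0.081 [np.float64(-0.16), np.float64(-0.17), np.float64(-0.24), np.float64(-0.33), np.float64(-0.77), np.float64(-0.61), np.float64(-0.7)] left [235.29 196.27]
   0.083 [np.float64(-0.7), np.float64(-0.68), np.float64(-0.77), np.float64(-0.86), np.float64(-1.23), np.float64(-1.12), np.float64(-1.21)] left [235.26 195.77]
   0.085 [np.float64(-1.21), np.float64(-1.19), np.float64(-1.28), np.float64(-1.37), np.float64(-1.69), np.float64(-1.59), np.float64(-1.68)] left [235.22 195.26]
0.53 rim [np.float64(0.2), np.float64(0.01), np.float64(-0.23), np.float64(-0.4)]
  disc top back u241-245 [np.float64(19
[... 1109 characters left out ...]
.11), np.float64(1.28), np.float64(1.22)] left [235.45 198.28]
   0.079 [np.float64(1.39), np.float64(1.36), np.float64(1.25), np.float64(1.15), np.float64(0.65), np.float64(0.82), np.float64(0.75)] left [235.42 197.77]
   0.081 [np.float64(0.85), np.float64(0.86), np.float64(0.75), np.float64(0.65), np.float64(0.14), np.float64(0.32), np.float64(0.25)] left [235.38 197.27]
   0.083 [np.float64(0.34), np.float64(0.32), np.float64(0.24), np.float64(0.14), np.float64(-0.32), np.float64(-0.15), np.float64(-0.22)] left [235.35 196.76]
   0.085 [np.float64(-0.21), np.float64(-0.19), np.float64(-0.29), np.float64(-0.39), np.float64(-0.78), np.float64(-0.66), np.float64(-0.73)] left [235.31 196.25]
```

```bash
cat > cap.py <<'E'
from h import *
for n in('scene','top'):
    c=read_camera(n);h=cv2.cvtColor(c['pixels'],cv2.COLOR_RGB2HSV)
    m=((h[...,0]>8)&(h[...,0]<24)&(h[...,1]>75)&(h[...,2]>60)).astype(np.uint8)
    k,_,s,cc=cv2.connectedComponentsWithStats(m)
    for i in range(1,k):
        if s[i,4]>120: 
            x,y,w,hh=s[i,:4]; print(n,s[i],np.round(onz(c,x+w/2-.5,y+hh/2-.5,.012)[:2],4),np.round(onz(c,*cc[i],.016)[:2],4))
t=c;crop(t,180,190,80,80,7,'tc.png',2)
E
python3 cap.py
```

```text
scene [492  27  20  20 242] [-0.5112  1.3131] [-0.5256  1.3325]
scene [462 107  50  65 497] [0.2687 0.8429] [0.2842 0.8614]
scene [481 159  31  24 277] [0.4316 0.7925] [0.428  0.7885]
scene [281 184  18  16 221] [0.4536 0.1188] [0.4563 0.1178]
scene [387 202  14  12 126] [0.5553 0.4128] [0.5594 0.4117]
scene [231 204  39  55 844] [ 0.5995 -0.0156] [ 0.6279 -0.0305]
scene [   0  236   48   64 2273] [ 0.6594 -0.6158] [ 0.6636 -0.6218]
top [ 479  120   33   41 1059] [ 0.7157 -0.6406] [ 0.7168 -0.644 ]
top [246 145  34  77 683] [ 0.5826 -0.0202] [ 0.5452 -0.0328]
top [256 192  17  18 176] [ 0.5369 -0.0252] [ 0.5384 -0.025 ]
top [196 219  23  23 412] [0.4569 0.1197] [0.4564 0.1184]
```

View pics/tc.png

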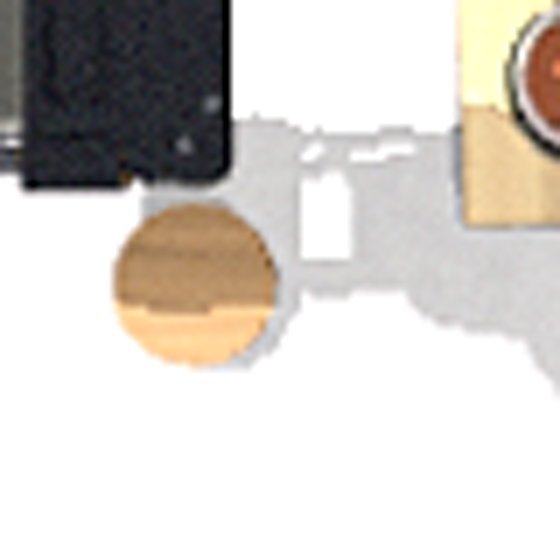

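The fifth disc is flat in the tube, and its top edge (v≈191.2) fits z=0.082. The ring fits z≈0.0815, so the stack has reached the line. Now I'll pick up the cap.

```bash
python3 -c "
from h import *
go(.4573,.1185,.05,1.618)"
```

```text
from [0.5107 0.1775 0.198 ] xyz [-5.64, 14.79, -5.64] rot [0.001, -0.002, 0.002] dist 16.8
```

```bash
python3 -m inch '{"xyz":[[-2,1,-2],[-4,3,-4],[-5.3,6,-5.3],[-5.6,9,-5.6],[-5.6,12,-5.6],[-5.6,14,-5.6],[-5.6,14.8,-5.6],[-5.6,14.8,-5.6],[-5.6,14.8,-5.6]],"rot":[[0,0,0],[0,0,0],[0,0,0],[0,0,0],[0,0,0],[0,0,0],[0,0,0],[0,0,0],[0,0,0]],"claw":[1,1,1,1,1,1,1,1,1]}'; python3 -c "
from h import *
go(.4573,.1185,.006,1.618)"
```

```text
t: 37.35
eef_pos: [0.4584, 0.1191, 0.0506]
tool_rot: [[0.999, 0.004, -0.046], [0.046, -0.0, 0.999], [0.004, -1.0, -0.001]]
contact_force: [1.0, -0.9, 1.1]
grip_width: 0.0927
from [0.4584 0.1191 0.0506] xyz [-0.13, 4.46, -0.06] rot [0.001, -0.002, 0.004] dist 4.5
```

```bash
python3 -m inch '{"xyz":[[0,2,0],[-0.1,4,0],[-0.1,4.4,-0.05],[-0.1,4.45,-0.05],[-0.1,4.45,-0.05],[-0.1,4.45,-0.05]],"rot":[[0,0,0],[0,0,0.004],[0,0,0.004],[0,0,0.004],[0,0,0.004],[0,0,0.004]],"claw":[1,1,1,1,1,1]}'
```

```text
t: 37.95
eef_pos: [0.4584, 0.1188, 0.0071]
tool_rot: [[0.999, 0.002, -0.046], [0.046, 0.0, 0.999], [0.002, -1.0, -0.0]]
contact_force: [0.6, 0.2, 0.1]
grip_width: 0.0929
```

```bash
python3 -m inch '{"xyz":[[-0.1,0.1,0],[-0.1,0.1,0],[-0.1,0.1,0],[-0.1,0.1,0],[-0.1,0.1,0],[-0.1,0.1,0],[-0.1,0.1,0]],"rot":[[0,0,0],[0,0,0],[0,0,0],[0,0,0],[0,0,0],[0,0,0],[0,0,0]],"claw":[0.9,0.1,0.1,0.1,0.1,0.1,0.1]}' 20;python3 -c "
from h import *
go(.53,-.022,.135,1.618)"
```

```text
t: 38.65
eef_pos: [0.4573, 0.1187, 0.0061]
tool_rot: [[0.999, 0.002, -0.046], [0.046, -0.0, 0.999], [0.002, -1.0, -0.0]]
contact_force: [-0.8, 1.0, 0.2]
grip_width: 0.0594
from [0.4573 0.1187 0.0061] xyz [6.64, -12.88, -14.39] rot [0.0, -0.002, 0.002] dist 20.4
```

```bash
python3 -m inch '{"xyz":[[0,-4,0],[0,-8,0],[0.5,-12,0],[1,-14,-2],[3,-14,-5.5],[5,-14,-9.5],[6.2,-13.5,-12.5],[6.6,-13.2,-14],[6.6,-13,-14.4],[6.6,-13,-14.4]],"rot":[[0,0,0],[0,0,0],[0,0,0],[0,0,0],[0,0,0],[0,0,0],[0,0,0],[0,0,0],[0,0,0],[0,0,0]],"claw":[-0.1,-0.1,-0.1,-0.1,-0.1,-0.1,-0.1,-0.1,-0.1,-0.1]}' 20;python3 -m inch '{"xyz":[[0,0,0],[0,0,0],[0,0,0]],"rot":[[0,0,0],[0,0,0],[0,0,0]],"claw":[-0.1,-0.1,-0.1]}' ;python3 -c "
from h import *
go(.5302,-.022,.117,1.618)"
```

```text
t: 39.65
eef_pos: [0.5284, -0.0211, 0.1355]
tool_rot: [[0.999, -0.001, -0.046], [0.046, 0.001, 0.999], [-0.001, -1.0, 0.001]]
contact_force: [0.1, 0.5, 0.2]
grip_width: 0.0597
t: 39.95
eef_pos: [0.5281, -0.0196, 0.1357]
tool_rot: [[0.999, -0.001, -0.049], [0.049, 0.002, 0.999], [-0.001, -1.0, 0.002]]
contact_force: [-0.9, -0.3, -0.8]
grip_width: 0.0593
from [ 0.5281 -0.0196  0.1357] xyz [0.2, 1.87, -0.26] rot [-0.002, 0.001, -0.001] dist 1.9
```

```bash
python3 -m inch '{"xyz":[[0.1,0,-0.2],[0.2,0.5,-0.26],[0.2,1.3,-0.26],[0.2,1.8,-0.26],[0.2,1.8,-0.26],[0.2,1.8,-0.26]],"rot":[[0,0,0],[0,0,0],[0,0,0],[0,0,0],[0,0,0],[0,0,0]],"claw":[-0.1,-0.1,-0.1,-0.1,-0.1,-0.1]}' 20; python3 -c "
from h import *
s=read_camera('scene');crop(s,210,150,70,70,8,'s24.png',1.6)"
```

```text
t: 40.55
eef_pos: [0.5301, -0.022, 0.1173]
tool_rot: [[0.999, -0.002, -0.049], [0.049, 0.002, 0.999], [-0.001, -1.0, 0.002]]
contact_force: [0.6, -0.4, -0.7]
grip_width: 0.0594
```

View pics/s24.png

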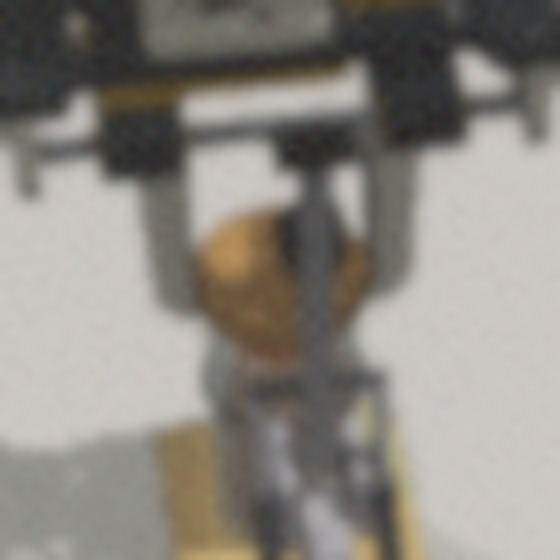

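```bash
python3 -m inch '{"xyz":[[0,0.3,0],[0,0.6,0],[0,0.9,0],[0,1,0],[0,1,0],[0,1,0]],"rot":[[0,0,0],[0,0,0],[0,0,0],[0,0,0],[0,0,0],[0,0,0]],"claw":[-0.1,-0.1,-0.1,-0.1,-0.1,-0.1]}' 20
```

```text
t: 41.2
eef_pos: [0.5303, -0.022, 0.1076]
tool_rot: [[0.999, -0.001, -0.049], [0.049, 0.002, 0.999], [-0.001, -1.0, 0.002]]
contact_force: [-0.5, -0.5, -1.3]
grip_width: 0.0594
```

Seated with almost no force. Release gently and back off upward.

```bash
python3 -m inch '{"xyz":[[0,0.05,0],[0,0.05,0],[0,0,0],[0,0,0],[0,0,0],[0,-2,0],[0,-5,0],[-1,-9,0],[-3,-13,0],[-5,-16,0]],"rot":[[0,0,0],[0,0,0],[0,0,0],[0,0,0],[0,0,0],[0,0,0],[0,0,0],[0,0,0],[0,0,0],[0,0,0]],"claw":[-0.1,0.6,0.9,0.9,0.9,0.9,0.9,0.9,0.9,0.9]}' 20;python3 -c "
from h import *
st()
s=read_camera('scene');crop(s,210,150,70,70,8,'s25.png',1.6)
t=read_camera('top');crop(t,220,130,80,100,6,'t25.png',2)"
```

```text
t: 42.2
eef_pos: [0.4806, -0.0248, 0.27]
tool_rot: [[0.999, 0.002, -0.049], [0.049, 0.002, 0.999], [0.002, -1.0, 0.002]]
contact_force: [0.4, 0.3, 0.6]
grip_width: 0.0886
{'t': 42.2, 'joint_pos': [0.0112, 0.2986, -0.0054, 1.8169, -0.0001, 1.0242, 1.6256], 'eef_pos': [0.4806, -0.0248, 0.27], 'tool_rot': [[0.9988, 0.0019, -0.0486], [0.0486, 0.0017, 0.9988], [0.002, -1.0, 0.0016]], 'contact_force': [0.4352, 0.2659, 0.5863], 'grip_width': 0.0886}
```

View pics/s25.png

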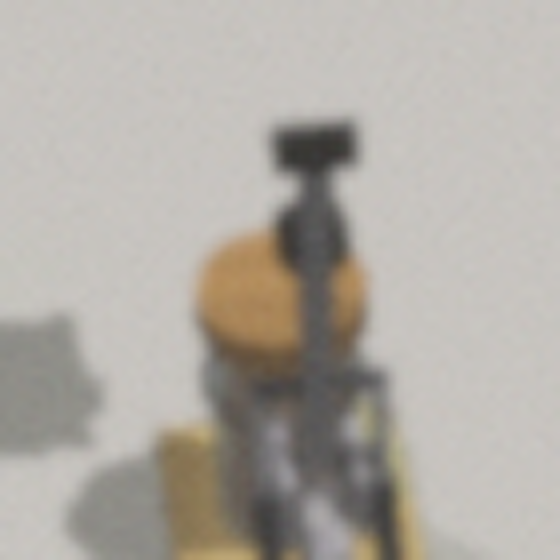

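View pics/t25.png

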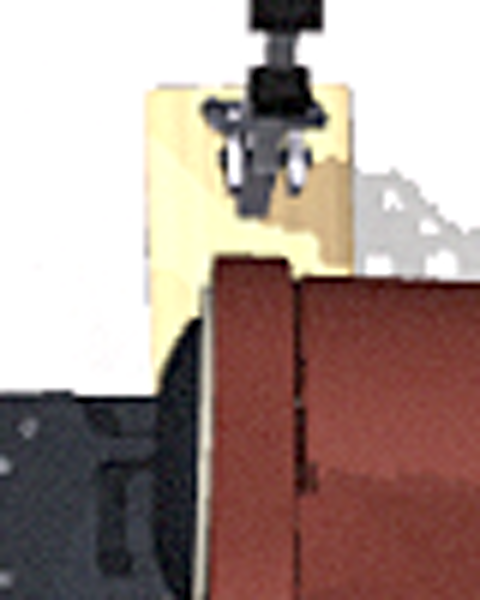

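The cap sits centred and level on the tube. Next I'll pinch the clamp bar at about (0.649, -0.016, 0.285).

```bash
python3 -c "
from h import *
go(.55,-.021,.35,1.618);go(.648,-.0163,.35,1.618)"
```

```text
from [ 0.4809 -0.0251  0.272 ] xyz [6.97, -7.75, 0.09] rot [-0.001, 0.001, 0.007] dist 10.4
from [ 0.4809 -0.0251  0.272 ] xyz [16.79, -7.68, 0.09] rot [-0.001, 0.001, 0.007] dist 18.5
```

```bash
python3 -m inch '{"xyz":[[0,-3,0],[0,-6,0],[2,-7.7,0],[5,-7.7,0],[9,-7.7,0],[13,-7.7,0.1],[15.8,-7.7,0.1],[16.8,-7.7,0.1],[16.8,-7.7,0.1],[16.8,-7.7,0.1]],"rot":[[0,0,0],[0,0,0],[0,0,0],[0,0,0.005],[0,0,0.005],[0,0,0.005],[0,0,0.005],[0,0,0.005],[0,0,0.005],[0,0,0.005]],"claw":[0.3,0.3,0.3,0.3,0.3,0.3,0.3,0.3,0.3,0.3]}';python3 -c "
from h import *
st();go(.648,-.0163,.267,1.618)
s=read_camera('scene');crop(s,200,90,100,120,5,'s26.png',1.6)"
```

```text
t: 43.3
eef_pos: [0.6478, -0.0162, 0.3489]
tool_rot: [[0.999, -0.0, -0.048], [0.048, 0.001, 0.999], [0.0, -1.0, 0.001]]
contact_force: [0.4, 0.2, -0.4]
grip_width: 0.0601
{'t': 43.3, 'joint_pos': [-0.0101, 0.5349, 0.0035, 1.2018, -0.0029, 1.4049, 1.6122], 'eef_pos': [0.6478, -0.0162, 0.3489], 'tool_rot': [[0.9989, -0.0, -0.0479], [0.0479, 0.0011, 0.9988], [0.0, -1.0, 0.0011]], 'contact_force': [0.3921, 0.2443, -0.408], 'grip_width': 0.0601}
from [ 0.6478 -0.0162  0.3489] xyz [0.02, 8.19, -0.02] rot [-0.001, 0.001, 0.0] dist 8.2
```

View pics/s26.png

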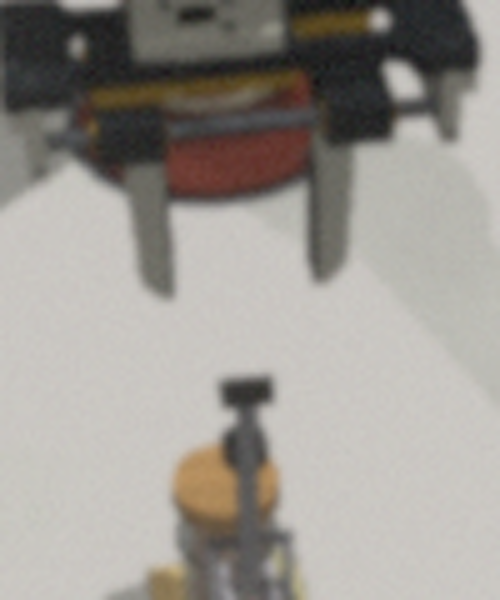

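Aligned with the bar. Descend and pinch.

```bash
python3 -m inch '{"xyz":[[0,3,0],[0,6,0],[0,8,0],[0,8.2,0],[0,8.2,0],[0,8.2,0],[0,8.2,0],[0,8.2,0],[0,8.2,0],[0,8.2,0]],"rot":[[0,0,0],[0,0,0],[0,0,0],[0,0,0],[0,0,0],[0,0,0],[0,0,0],[0,0,0],[0,0,0],[0,0,0]],"claw":[0.3,0.3,0.3,0.3,0.3,-1,-1,-1,-1,-1]}' 20;python3 - <<'E'
from h import *
o=st();T=np.array(o['tool_rot'])
u=np.array([np.cos(.047),np.sin(.047),0])
f=lambda th:.15*(-np.cos(th)*u+np.sin(th)*np.array([0,0,1]))
for th in (1.6,1.5,1.35,1.2,1.05,.9,.75,.6,.45,.3,.15,0): print(th,np.round(T.T@(f(th)-f(1.7))*100,1).tolist())
E
```

```text
t: 44.35
eef_pos: [0.6477, -0.0162, 0.2679]
tool_rot: [[0.999, 0.001, -0.048], [0.048, 0.001, 0.999], [0.001, -1.0, 0.001]]
contact_force: [-0.3, 0.1, -0.4]
grip_width: 0.0251
{'t': 44.35, 'joint_pos': [-0.0081, 0.574, -0.0002, 1.3568, -0.001, 1.2094, 1.6107], 'eef_pos': [0.6477, -0.0162, 0.2679], 'tool_rot': [[0.9989, 0.0013, -0.0478], [0.0478, 0.0011, 0.9989], [0.0014, -1.0, 0.001]], 'contact_force': [-0.2658, 0.0857, -0.3614], 'grip_width': 0.0251}
1.6 [-1.5, -0.1, 0.0]
1.5 [-3.0, -0.1, 0.0]
1.35 [-5.2, 0.2, 0.0]
1.2 [-7.4, 0.9, 0.0]
1.05 [-9.4, 1.9, 0.0]
0.9 [-11.3, 3.1, 0.0]
0.75 [-12.9, 4.6, 0.0]
0.6 [-14.3, 6.4, 0.0]
0.45 [-15.5, 8.3, 0.0]
0.3 [-16.3, 10.4, 0.0]
0.15 [-16.8, 12.6, 0.0]
0 [-17.0, 14.9, -0.0]
```

```bash
python3 -m inch '{"xyz":[[0,0,0],[-1.5,-0.1,0],[-3,-0.1,0],[-5.2,0.2,0],[-7.4,0.9,0],[-9.4,1.9,0],[-11.3,3.1,0],[-12.9,4.6,0],[-14.3,6.4,0],[-14.3,6.4,0]],"rot":[[0,0,0],[0,0,0],[0,0,0],[0,0,0],[0,0,0],[0,0,0],[0,0,0],[0,0,0],[0,0,0],[0,0,0]],"claw":[-1,-1,-1,-1,-1,-1,-1,-1,-1,-1]}' 30;python3 -c "
from h import *
go(.4803,-.0247,.1185,1.618)
s=read_camera('scene');crop(s,200,90,100,120,5,'s27.png',1.6)"
```

```text
t: 45.35
eef_pos: [0.5013, -0.024, 0.2023]
tool_rot: [[0.999, -0.006, -0.047], [0.047, -0.0, 0.999], [-0.006, -1.0, 0.0]]
contact_force: [-5.3, -1.9, 2.6]
grip_width: 0.0233
from [ 0.5013 -0.024   0.2023] xyz [-2.06, 8.39, 0.03] rot [-0.0, -0.0, -0.006] dist 8.6
```

View pics/s27.png

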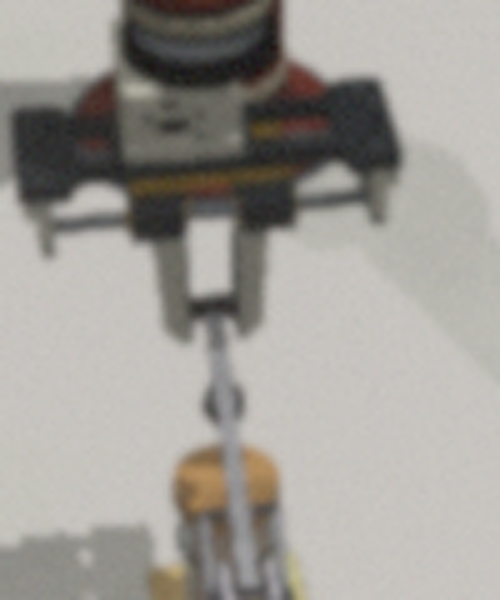

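```bash
python3 -m inch '{"xyz":[[-0.6,1,0],[-1,2,0],[-1.4,3,0],[-1.6,4,0],[-1.85,5.2,0],[-2,6.2,0],[-2.1,7.2,0],[-2.1,8,0],[-2.1,8.3,0],[-2.1,8.4,0]],"rot":[[0,0,0],[0,0,0],[0,0,0],[0,0,0],[0,0,0],[0,0,0],[0,0,0],[0,0,0],[0,0,0],[0,0,0]],"claw":[-1,-1,-1,-1,-1,-1,-1,-1,-1,-1]}' 30;python3 -c "
from h import *
s=read_camera('scene');crop(s,200,90,100,120,5,'s28.png',1.6)"
```

```text
t: 46.4
eef_pos: [0.4766, -0.0253, 0.1176]
tool_rot: [[0.999, -0.017, -0.047], [0.047, -0.001, 0.999], [-0.017, -1.0, 0.0]]
contact_force: [-6.4, -1.5, -3.3]
grip_width: 0.0232
```

View pics/s28.png

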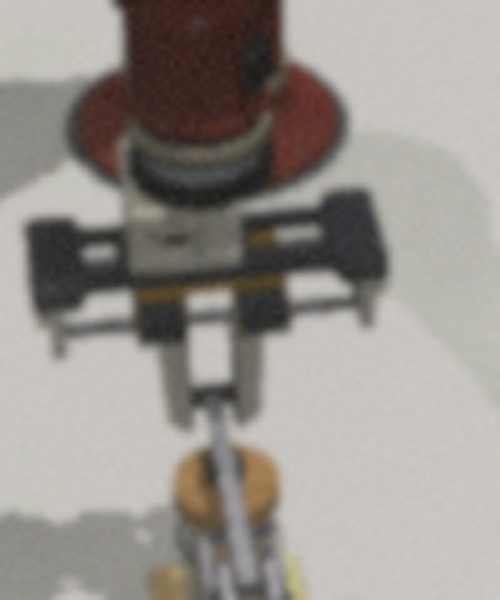

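Closed onto the cap. Release and lift straight off.

```bash
python3 -m inch '{"xyz":[[0,0,0],[0,0,0],[0,0,0],[0,0,0],[0,0,0],[0,-2,0],[0,-4,0],[-0.5,-7,0],[-1,-11,0],[-1,-15,0]],"rot":[[0,0,0],[0,0,0],[0,0,0],[0,0,0],[0,0,0],[0,0,0],[0,0,0],[0,0,0],[0,0,0],[0,0,0]],"claw":[-0.4,0,0.2,0.2,0.2,0.2,0.2,0.2,0.2,0.2]}';python3 -m inch '{"xyz":[[0,-1,5],[0,-1,10],[0,-1,15],[0,-1,20],[0,-1,24],[0,-1,27],[0,-1,28],[0,-1,28]],"rot":[[0,0,0],[0,0,0],[0,0,0],[0,0,0],[0,0,0],[0,0,0],[0,0,0],[0,0,0]],"claw":[0.3,0.3,0.3,0.3,0.3,0.3,0.3,0.3]}';python3 -c "
from h import *
s=snap('scene','s29.png');crop(s,215,150,70,105,6,'s30.png',1.5)
t=read_camera('top');crop(t,225,130,80,105,6,'t30.png',2)
print(discs(s),discs(t))"
```

```text
t: 47.45
eef_pos: [0.4682, -0.0257, 0.2692]
tool_rot: [[0.999, -0.017, -0.046], [0.046, -0.0, 0.999], [-0.017, -1.0, 0.0]]
contact_force: [0.3, 0.0, -0.3]
grip_width: 0.056
t: 48.25
eef_pos: [0.455, 0.2548, 0.2792]
tool_rot: [[0.999, -0.018, -0.049], [0.049, -0.001, 0.999], [-0.018, -1.0, 0.0]]
contact_force: [0.1, 0.6, 0.2]
grip_width: 0.0606
[([246.2, 119.9], np.int32(340), [0.0563, 0.0168]), ([393.6, 207.7], np.int32(109), [0.5578, 0.4119]), ([125.9, 248.5], np.int32(471), [0.6265, -0.3552])] [([390.1, 163.2], np.int32(565), [0.6442, -0.3559]), ([39.7, 214.4], np.int32(1021), [0.4861, 0.5458]), ([93.5, 189.0], np.int32(203), [0.5549, 0.4142]), ([6.3, 257.2], np.int32(213), [0.3765, 0.6203]), ([255.2, 379.7], np.int32(124), [0.0896, -0.0128])]
```

View pics/s30.png

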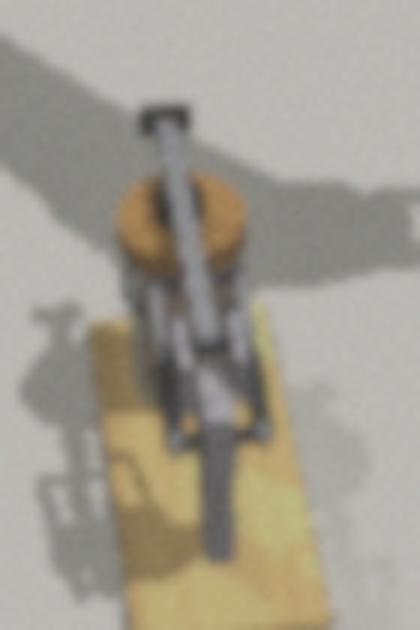

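View pics/t30.png

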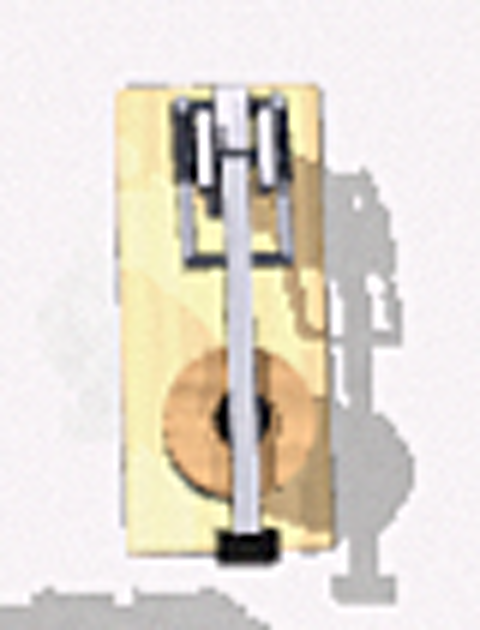

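View pics/s29.png

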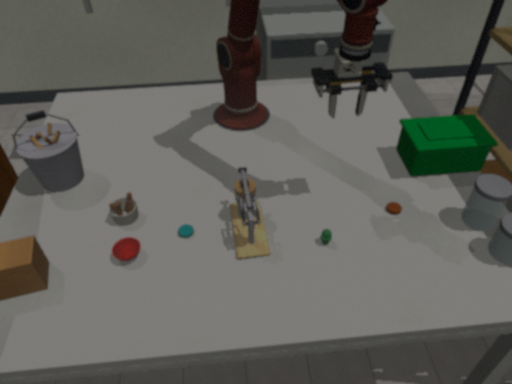

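The cap and clamp look just as they did before the job: cap at top crop (241,421), bar at (248,547). The spare disc and the bystanders haven't moved, and the robot is clear.

```bash
python3 -m inch '{"xyz":[[0,0,0],[0,0,0],[0,0,0],[0,0,0]],"rot":[[0,0,0],[0,0,0],[0,0,0],[0,0,0]],"claw":[0.3,0.3,0.3,0.3]}'; python3 -c "
from bench import *
print(finish_job())"
```

```text
t: 48.75
eef_pos: [0.4561, 0.2511, 0.2793]
tool_rot: [[0.999, -0.017, -0.043], [0.043, -0.002, 0.999], [-0.017, -1.0, -0.002]]
contact_force: [-0.1, -0.7, -0.1]
grip_width: 0.0601
the job is handed in; nothing more can be done
None
```

The canister is topped up and closed, and the job was handed in at about 49 s; the hand-in reports no verdict. I opened the clamp, set the cap on the shelf and dropped four discs onto the one already in the tube. I then put the cap back and closed the clamp on it.

**Last checks**
- **Stack:** all five discs lie flat. By the camera fit the stack top is at z ≈ 0.082 m and the line at z ≈ 0.0815 m. I trust the line to only about ±1.5 mm, so the stack could end up to about 1 mm below it. That is inside the 3 mm allowance, so I did not add a sixth disc.
- **Cap and clamp:** both look the same as in the starting pictures.
- **Surroundings:** the stopper, ramekin, bowl and turquoise disc look unmoved. The one spare disc is still on the shelf where it began.

**What went wrong or disagreed**
- **Bad grasp:** my first grip on the second disc I fetched was several millimetres off centre. I let go, measured again and regripped it.
- **Overshoot:** some fast sideways moves ended up to about 16 mm off, and I corrected each one before lowering.
- **Cameras:** the two cameras disagreed by 2–3 mm, so I used their average. For the first disc the grip position agreed with that average.

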